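Make up the door hardware kit on its outline tray

ROBOT

A 6-joint arm with a two-finger parallel gripper is mounted at the origin on the work surface. World frame = base frame: x ahead of the robot, y to its left, z up, the work surface at z = 0. Lengths are in m, angles in rad, forces in N, time in s.
With the tool pointing down it reaches from about 0.325 to 0.9 m from the base axis. Payload 6.1 kg.
Tool frame: the origin (TCP) lies at the very end of the fingers, on their centre line; the grasp point (between the pads) lies 19 mm behind it (ctrl.tcp_to_grasp is the distance from the TCP to the grasp point, in m); y points along the fingers, z is the direction in which the jaws open and shut, and the axes are right-handed (so a half turn about y gives the same grasp; the last joint's range is limited). The gripper opens to 87 mm and grips with 3 to 60 N. Pads are 19 mm wide; open, the fingers measure 117 mm over their backs; the gripper's body (75 mm by 190 mm) begins 51 mm behind the grasp point.
Start: joints at [1.112, 0.22, 1.526, -0, 1.395, -0.126], TCP at [0.204, 0.591, 0.223] pointing down, gripper open.
Joint ranges: [-2.98, 2.98], [-0.91, 2.08], [0.09, 2.57], [-1.24, 4.39], [0.2, 2.65], [-2.68, 2.68]. Speed limits (rad/s): [2.57, 2.57, 3.01, 3.14, 3.14, 3.14].

INTERFACE

Orientations are given as [roll, pitch, yaw] about the fixed x, y, z axes, in that order (R = Rz(yaw) Ry(pitch) Rx(roll)).
In Python, from workcell import ctrl gives the robot as it stands.
- The arm moves only by the tool send_rows, never from a script. Its argument "series" is a list of rows, each an object with "rotation": the turn, a rotation vector about the world's x, y, z in rad, a list of three; "xyz": the shift along the world's x, y, z in mm, a list of three; "gripper": the opening in per cent of the stroke, from 0 (shut) to 100 (fully open). In form: [{"rotation": [ax, ay, az], "xyz": [x, y, z], "gripper": gripper}, ...]. A call has exactly 8 rows; each row shifts and turns the commanded pose from where the row before left it; what a row does not reach is not made up. A row lasts 1/10 s, in which the tool goes at most 50 mm and 8.59 degrees, less where a joint would pass 70% of its speed; a pose out of reach is approached as far as the arm can. A call is refused whole if a number of a shift passes 50 or a number of a turn 0.15, either way. A call with a gripper value outside its range is refused whole. The fingers move at their own pace and stop on an object; "newtons" is the grip in N (left out, the last holds). Time passes only in rows, so rows that do not move let the fingers close, or fill a call up. It gives the time, the measured TCP pose, the force and the opening at its end, in the units of the state.
- ctrl.sense(): the state, without advancing time (a new reading comes with each control period).
- ctrl.camera(name): name is "side" or "top"; returns the picture (480x640x3 uint8, red, green, blue); there is no depth.
- ctrl.camera_info(name): a dict with "fx", "fy", "cx", "cy" (pixels), "origin" and "rotation" of the camera in the world. Camera axes: x right, y down, z forward; pixel columns grow to the right and rows downward; lengths in m; the calibration is good to about 2 mm. A picture is of the moment at which its call begins. camera_info takes no time and is no camera call.
- ctrl.sign_off(): hands the job in, once; it reports no verdict.
The state is a dict: "time": time; "joint_positions": joint angles; "qvel": joint speeds; "tau": joint torques, N m; "position": TCP position; "eef_rot": TCP orientation; "wrist_force": force on the tool from outside, world axes, zero at the start; "wrist_torque": the same for the moment, N m; "opening": finger opening in m.
Only numpy, scipy, OpenCV 4.12 (cv2) and the standard library are available. Lean on these libraries where they do the work, as an engineer would, in place of code of your own. Each camera call takes 0.05 s, during which the arm holds its last target. There are 200 camera calls.

TASK

Make up the hardware kit for the cabinet door: lay the shorter barrel bolt, the smaller brass hinge, the hasp and the staple in the oak tray, each flat on its own painted outline, centred and lined up with it (either way round, the staple's loop upward). Leave the longer barrel bolt and the larger hinge lying where they are on the bench, and let go of everything.

Things in the scene. Friction and masses are not known exactly. Their poses are not given: they have to be found in the camera images.
- bolt_c (a point): The shorter barrel bolt: loose, black; backplate 80 x 30 x 3 mm, bright 12 mm bar along the middle (94 mm over all, 52 to +x, 42 to -x), knob to +y; 21 mm high. Middle guide 30 mm long, 20 wide, 3 to 21 mm above the underside, at the centre. Point: centre of the plate, 10.5 mm above the underside. x along the bar, y across, z up. Grip the guide across y. 80 to 170 g.
- hinge_c (a point): The smaller hinge: loose brass butt hinge folded shut, lying flat, 60 mm long (x), 30 wide (y), 10 thick, round knuckle along the +y edge. Grip it across y (30 mm). Point: centre, 5 mm above the underside. x along the knuckle, y across, z up. 60 to 130 g.
- hasp_c (a point): The hasp: loose, zinc-plated, lying flat; two leaves 34 mm wide, 5 thick, joined by a 10 mm thick knuckle across the middle; screw holes in the -x leaf, a long slot in the +x leaf; 100 mm long (50 each way). Grip it across y at the knuckle (34 mm). Point: middle of the knuckle, 5 mm above the underside. x along the hasp, y along the knuckle, z up. 80 to 170 g.
- staple_c (a point): The staple: loose, zinc-plated; round-ended plate 56 (x) x 26 (y) x 4 mm with an upright loop in its middle, 26 mm wide along x, 10 thick along y, top 29 mm above the underside. Grip the loop along x (26 mm), above the plate. Point: centre of the loop, 14.5 mm above the underside. x along the plate, y across, z up. 50 to 100 g.
- longbolt_c (a point): The longer barrel bolt, look-alike, leave alone: loose, black; backplate 112 x 30 x 3 mm, bright 12 mm bar along the middle (132 mm over all, 73 to +x, 59 to -x), knob to +y; 21 mm high. Middle guide 42 mm long, 20 wide, 3 to 21 mm above the underside, at the centre. Point: centre of the plate, 10.5 mm above the underside. x along the bar, y across, z up. 190 g.
- bighinge_c (a point): The larger hinge, look-alike, leave alone: loose brass butt hinge folded shut, lying flat, 84 mm long (x), 42 wide (y), 13 thick, round knuckle along the +y edge. Point: centre, 6.5 mm above the underside. x along the knuckle, y across, z up. 200 g.
- bed_bolt_top (a point): Fixed plywood bed 122 (x) x 88 (y) x 4 mm with the painted outline of the shorter barrel bolt: a 80 x 30 mm rectangle, a bar poking out 12 mm at +x. One of four beds set two by two in the fixed oak tray (272 x 200 mm, rim 5 mm above the bed tops). Point: centre of outline, on the bed's flat top, 12 mm above the bench. x along its long side, y across, z up.
- bed_hinge_top (a point): Fixed plywood bed 122 (x) x 88 (y) x 4 mm with the painted outline of the smaller hinge: a 60 x 30 mm rectangle with one thin pale line along it and three pale dots. One of four beds set two by two in the fixed oak tray (272 x 200 mm, rim 5 mm above the bed tops). Point: centre of outline, on the bed's flat top, 12 mm above the bench. x along its long side, y across, z up.
- bed_hasp_top (a point): Fixed plywood bed 122 (x) x 88 (y) x 4 mm with the painted outline of the hasp: a 100 x 34 mm rectangle with two thin pale lines across its middle and a pale slot at +x. One of four beds set two by two in the fixed oak tray (272 x 200 mm, rim 5 mm above the bed tops). Point: centre of outline, on the bed's flat top, 12 mm above the bench. x along its long side, y across, z up.
- bed_staple_top (a point): Fixed plywood bed 122 (x) x 88 (y) x 4 mm with the painted outline of the staple: a small round-ended shape 56 x 26 mm with a pale 26 x 10 mm bar in its middle. One of four beds set two by two in the fixed oak tray (272 x 200 mm, rim 5 mm above the bed tops). Point: centre of outline, on the bed's flat top, 12 mm above the bench. x along its long side, y across, z up.
Things that resemble listed ones, but are neither listed nor needed, are in the scene too. Of the things shaped like the part that bears staple_c, the aluminium one is meant.

How it is judged:
By the outcome, as a careful person would: the job done as asked, in the order asked, and still so for the second after the job is handed in, with the robot touching nothing.
It also fails if it takes over 118 s, if anything falls off the work surface, if the arm or the gripper's body presses on something with over 40 N, if the wrist force passes 120 N, or if a joint passes its speed limit or range.

## Working session

There is one attempt and no reset: what is moved stays moved. The work goes in short steps, Python scripts to look and compute and a tool call to move; the robot and the scene stay as the last step left them, time stands still between calls to the robot, and variables do not carry over. Pictures are saved under pics/ and viewed, about 12 in all and at most 16, crops included, and the job is handed in when it is done.

Besides the shell and the picture viewer there is one more tool, called after "Emit:" by a JSON object that holds its "method" and its "body". send_rows: Moves the arm, as the interface text tells. Its arguments: {"type":"object","properties":{"series":{"type":"array","items":{"type":"object","properties":{"rotation":{"type":"array","items":{"type":"number"}},"xyz":{"type":"array","items":{"type":"number"}},"gripper":{"type":"number"}}}},"newtons":{"type":"number"}},"required":["series"]}

```bash
mkdir -p pics
python3 - <<'E'
from workcell import ctrl
import cv2,numpy as np
for n in("top","side"):
    i=ctrl.camera_info(n);print(n,i)
    cv2.imwrite(f"pics/{n}0.png",ctrl.camera(n)[:,:,::-1])
s=ctrl.sense();print(s)
print(ctrl.tcp_to_grasp)
E
```

```text
top {'fx': 454.92103945418086, 'fy': 454.92103945418086, 'cx': 316.58124601815206, 'cy': 239.5539963344903, 'origin': array([0.46062624, 0.0813611 , 0.87400281]), 'rotation': array([-3.0570593 , -0.00627516, -1.56855618])}
side {'fx': 434.5365450639041, 'fy': 434.5365450639041, 'cx': 323.1685588033057, 'cy': 240.15971174142703, 'origin': array([ 0.11769503, -0.43322574,  0.52536109]), 'rotation': array([-2.21248734, -0.01243944, -0.67060824])}
{'time': 0.1, 'joint_positions': array([ 1.11189831e+00,  2.21184795e-01,  1.52749585e+00, -1.51521506e-05,
        1.39467396e+00, -1.26080536e-01]), 'qvel': array([ 1.85665684e-05, -2.05850809e-03, -1.05203199e-03, -9.12690844e-05,
       -4.94390124e-04, -8.84109304e-04]), 'tau': array([ 6.57380388e-04, -4.95947635e+01, -3.88518369e+01,  7.01607415e-02,
        5.16363757e-02, -3.94216329e-05]), 'position': array([0.2039419 , 0.59020445, 0.22152383]), 'eef_rot': array([-1.57254617e+00,  2.06764757e-04, -3.32814990e-01]), 'wrist_force': array([-0.05025871, -0.32040356,  0.85257531]), 'wrist_torque': array([-0.04618313,  0.00138463,  0.01276688]), 'opening': 0.08706049314116295}
0.0187
```

View pics/top0.png

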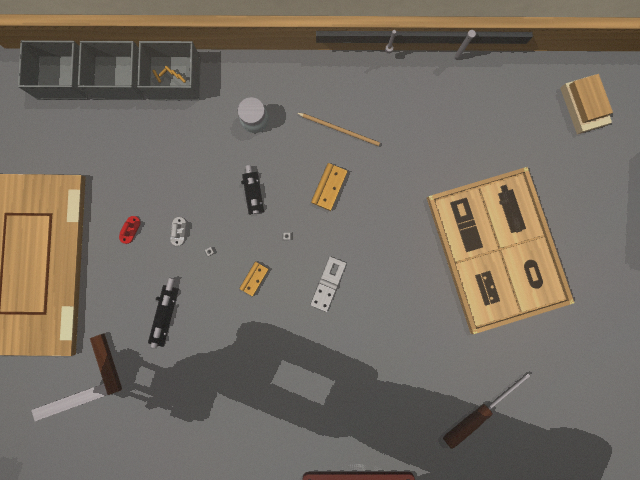

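View pics/side0.png

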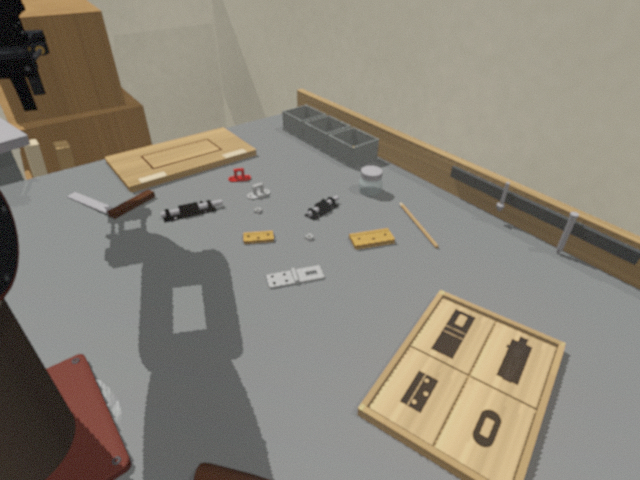

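The top view shows the short bolt at (253,190), small hinge (255,279), hasp (329,284) and aluminium staple (178,231), with a red decoy at (130,229). The tray beds are bolt (512,209), hasp (466,225), hinge (487,288) and staple (533,274). Next I'll enlarge these areas.

Run:
```python
import cv2,numpy as np
def crop(n,x,y,w,h,k,out):
    im=cv2.imread(f"pics/{n}0.png")[y:y+h,x:x+w]
    im=cv2.resize(im,None,fx=k,fy=k,interpolation=cv2.INTER_CUBIC)
    im=cv2.convertScaleAbs(im,alpha=1.3,beta=20)
    for i in range(0,w,10):
        cv2.line(im,(i*k,0),(i*k,4 if i%50 else 12),(0,255,0),1)
        if i%20==0: cv2.putText(im,str(x+i),(i*k,22),0,.35,(0,255,0),1)
    for i in range(0,h,10):
        cv2.line(im,(0,i*k),(4,i*k),(0,255,0),1)
        if i%20==0: cv2.putText(im,str(y+i),(6,i*k+4),0,.35,(0,255,0),1)
    cv2.imwrite(out,im)
crop("top",160,160,200,150,4,"pics/tobj.png")
crop("top",425,170,150,150,4,"pics/ttray.png")
crop("side",235,175,115,120,5,"pics/sobj.png")
crop("side",360,290,200,150,4,"pics/stray.png")
```

```text
(no output)
```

View pics/tobj.png

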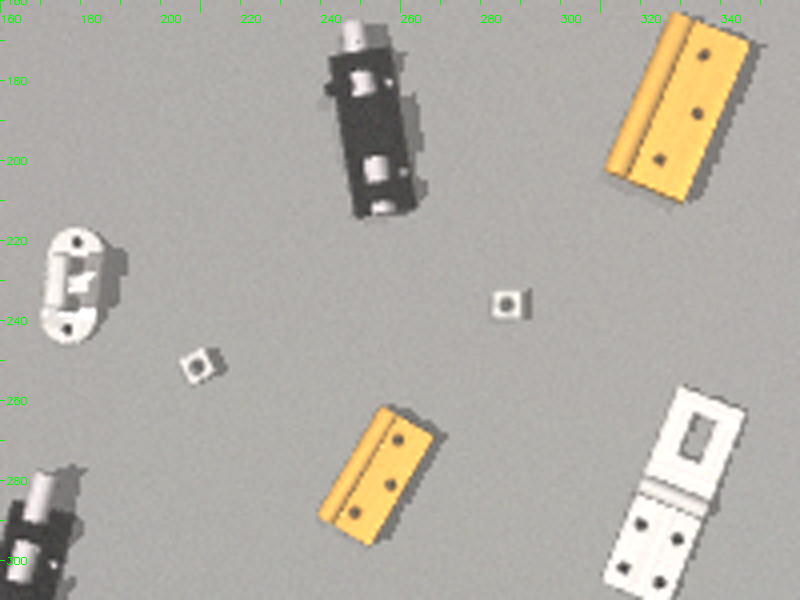

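View pics/ttray.png

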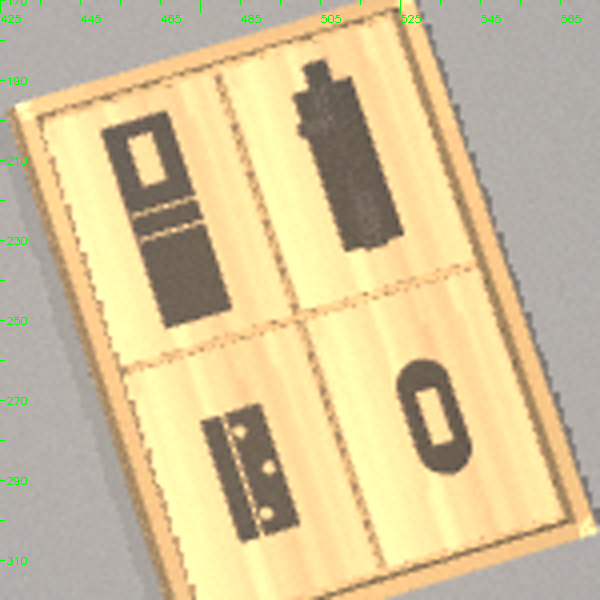

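View pics/sobj.png

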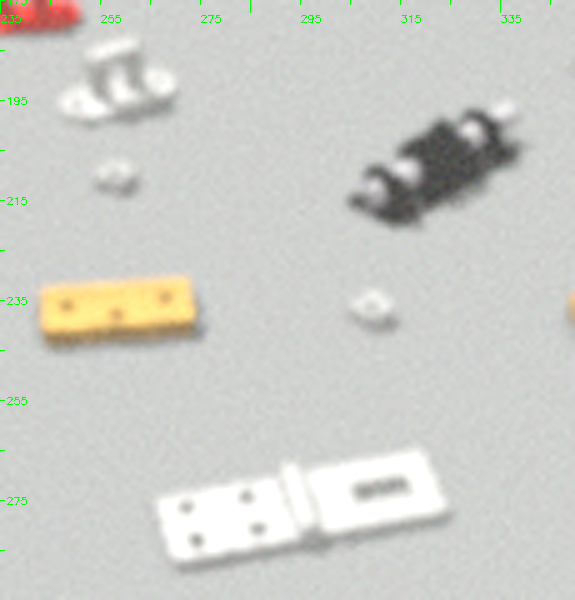

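View pics/stray.png

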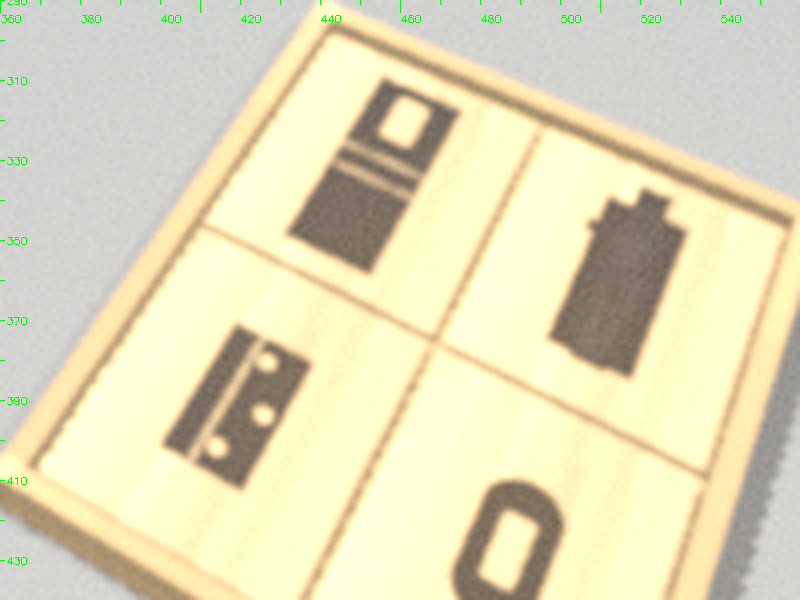

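Crops: in the top view I read the plate, hole and outline corners as (x0+px/4). In the side view the same corners are visible, except the staple outline's lower end. I'll triangulate these and fit the poses.

```bash
cat > h.py <<'E'
import numpy as np
from scipy.spatial.transform import Rotation as R
from workcell import ctrl
I={n:ctrl.camera_info(n) for n in("top","side")}
def ray(n,p):
    i=I[n];d=np.array([(p[0]-i['cx'])/i['fx'],(p[1]-i['cy'])/i['fy'],1])
    return np.array(i['origin']),R.from_euler('xyz',i['rotation']).as_matrix()@d
def atz(n,p,z):
    o,d=ray(n,p);return o+d*(z-o[2])/d[2]
def tri(a,b):
    o,d=ray("top",a);q,e=ray("side",b)
    s=np.linalg.lstsq(np.c_[d,-e],q-o,rcond=None)[0]
    return (o+d*s[0]+q+e*s[1])/2,np.linalg.norm(o+d*s[0]-q-e*s[1])
E
python3 - <<'E'
from h import *
to=lambda p:(160+p[0]/4,160+p[1]/4)
tt=lambda p:(425+p[0]/4,170+p[1]/4)
so=lambda p:(235+p[0]/5,175+p[1]/5)
st=lambda p:(360+p[0]/4,290+p[1]/4)
D={'bolt':(to,so,.003,[(354,217),(416,208),(389,47)],[(350,200),(405,222),(520,148)]),
'hinge':(to,so,.010,[(355,513),(390,485),(398,440)],[(67,306),(117,314),(165,298)]),
'hasp':(to,so,.005,[(624,568),(641,524),(677,540),(660,583)],[(186,507),(247,497),(258,529),(197,541)]),
'staple':(to,so,.004,[(69,343),(77,227)],[(62,103),(175,82)]),
'bhasp':(tt,st,.012,[(103,131),(165,112),(232,307),(167,327)],[(385,80),(459,111),(371,272),(288,233)]),
'bbolt':(tt,st,.012,[(293,97),(352,79),(404,234),(346,251)],[(607,198),(687,232),(630,376),(549,338)]),
'bhinge':(tt,st,.012,[(202,422),(263,404),(300,524),(241,542)],[(238,325),(311,363),(241,490),(163,443)]),
'bstaple':(tt,st,.012,[(434,416)],[(513,547)])}
for k,(a,b,z,t,s) in D.items():
    X=np.array([tri(a(p),b(q))[0] for p,q in zip(t,s)]);e=np.mean([tri(a(p),b(q))[1] for p,q in zip(t,s)])
    T=np.array([atz("top",a(p),z) for p in t]);S=np.array([atz("side",b(p),z) for p in s])
    print(k,'tri z',(X[:,2]*1e3).round(1),'gap',round(e*1e3,1),'tri c',(X.mean(0)*1e3).round(1),'top-side',((T-S).mean(0)*1e3).round(1))
# top-view centres and axis angle at known heights
C={'bolt':(to,.003,(372,132),[(354,217),(330,56)],[(416,208),(389,47)]),
'hinge':(to,.008,(377.5,476),[(318,516),(384,406)],[(372,545),(436,436)]),
'hasp':(to,.010,(678,495),[(604,580),(683,386)],[(672,603),(747,410)]),
'staple':(to,.004,(72,285),[(67,329),(77,243)],[(69,343),(77,227)]),
'bbolt':(tt,.012,(349,165),[(346,251),(293,97)],[(404,234),(352,79)]),
'bhinge':(tt,.012,(251.5,473),[(241,542),(202,422)],[(300,524),(263,404)]),
'bhasp':(tt,.012,(166.75,219.25),[(167,327),(103,131)],[(232,307),(165,112)]),
'bstaple':(tt,.012,(434,416.5),[(447,474),(421,359)],[(453,442),(437,386)])}
for k,(a,z,c,*L) in C.items():
    o=[]
    for p,q in L:
        v=atz("top",a(q),z)-atz("top",a(p),z);o+=[np.degrees(np.arctan2(v[1],v[0])),1e3*np.hypot(*v[:2])]
    print(k,(atz("top",a(c),z)*1e3).round(1),'ang,len',np.round(o,1))
s=ctrl.sense();print(R.from_euler('xyz',s['eef_rot']).as_matrix().round(3))
E
```

```text
bolt tri z [2.  4.9 5.3] gap 1.4 tri c [612.7 191.8   4.1] top-side [-2.  -0.4  0. ]
hinge tri z [10.3  9.9 10.5] gap 0.8 tri c [456.8 192.   10.2] top-side [ 0.5 -0.7  0. ]
hasp tri z [6.4 5.6 6.4 6.2] gap 0.9 tri c [421.9  64.6   6.1] top-side [ 0.  -1.6  0. ]
staple tri z [10.   0.6] gap 1.7 tri c [549.6 341.2   5.3] top-side [-0.6 -1.9  0. ]
bhasp tri z [11.8 12.6 14.4 13.4] gap 1.5 tri c [ 562.4 -209.7   13. ] top-side [ 0.5 -1.7  0. ]
bbolt tri z [12.3 13.2 14.7 13.1] gap 1.8 tri c [ 588.4 -297.3   13.3] top-side [ 0.5 -2.2  0. ]
bhinge tri z [12.6 14.7 14.  14. ] gap 2.0 tri c [ 441.7 -246.2   13.8] top-side [ 0.4 -2.6  0. ]
bstaple tri z [14.6] gap 0.4 tri c [ 469.1 -333.7   14.6] top-side [-1.4 -2.   0. ]
bolt [624.6 199.4   3. ] ang,len [ 9.2 79.9 10.1 80.2]
hinge [458.7 193.8   8. ] ang,len [-30.3  60.3 -29.9  59.4]
hasp [450.1  51.5  10. ] ang,len [-22.2  98.7 -21.4  97.5]
staple [549.6 342.    4. ] ang,len [-5.  41.6 -2.3 56. ]
bbolt [ 589.2 -298.9   12. ] ang,len [17.2 77.8 16.6 78.2]
bhinge [ 442.3 -247.7   12. ] ang,len [16.7 58.7 15.6 58.5]
bhasp [ 562.7 -210.7   12. ] ang,len [16.8 98.2 17.5 98.3]
bstaple [ 469.1 -335.1   12. ] ang,len [10.7 55.3 14.  27.3]
[[ 0.945 -0.001  0.327]
 [-0.327 -0.002  0.945]
 [-0.    -1.    -0.002]]
```

Triangulated heights agree with the text: plates 3–5 mm, hinge top 10, beds about 13. The beds fit a regular 126 × 92 mm lattice turned 16.9°. I'm starting with the bolt at (625, 199.5), yaw 9.6°.

Emit:
{"method": "send_rows", "body": {"series": [{"xyz":[34,-32,-9],"rotation":[0,0,0.0625],"gripper":60},{"xyz":[34,-32,-9],"rotation":[0,0,0.0625],"gripper":60},{"xyz":[34,-32,-9],"rotation":[0,0,0.0625],"gripper":60},{"xyz":[34,-32,-9],"rotation":[0,0,0.0625],"gripper":60},{"xyz":[34,-32,-9],"rotation":[0,0,0.0625],"gripper":60},{"xyz":[34,-32,-9],"rotation":[0,0,0.0625],"gripper":60},{"xyz":[34,-32,-9],"rotation":[0,0,0.0625],"gripper":60},{"xyz":[34,-32,-9],"rotation":[0,0,0.0625],"gripper":60}], "newtons": 25}}

```text
time: 0.9
position: [0.4771, 0.3331, 0.1499]
eef_rot: [-1.571, 0.0, 0.17]
wrist_force: [0.4, 0.9, 1.1]
opening: 0.0526
```

Emit:
{"method": "send_rows", "body": {"series": [{"xyz":[30,-27,-10],"gripper":50,"rotation":[0,0,0]},{"xyz":[30,-27,-10],"gripper":50,"rotation":[0,0,0]},{"xyz":[30,-27,-10],"gripper":50,"rotation":[0,0,0]},{"xyz":[30,-27,-10],"gripper":50,"rotation":[0,0,0]},{"xyz":[29,-27,-10],"gripper":50,"rotation":[0,0,0]},{"xyz":[0,0,-20],"gripper":50,"rotation":[0,0,0]},{"xyz":[0,0,0],"gripper":50,"rotation":[0,0,0]},{"xyz":[0,0,0],"gripper":50,"rotation":[0,0,0]}]}}

```text
time: 1.7
position: [0.624, 0.1998, 0.0796]
eef_rot: [-1.571, 0.003, 0.167]
wrist_force: [0.3, 0.8, -0.5]
opening: 0.0437
```

Run:
```python
from h import *
import cv2
s=ctrl.sense();print(s['position'],s['eef_rot'],s['opening'])
a=ctrl.camera("top")[:,:,::-1];b=ctrl.camera("side")[:,:,::-1]
a=cv2.resize(a[130:260,180:310],None,fx=3,fy=3,interpolation=2);b=cv2.resize(b[110:240,250:380],None,fx=3,fy=3,interpolation=2)
cv2.imwrite("pics/g1.png",cv2.convertScaleAbs(np.hstack([a,b]),alpha=1.3,beta=20))
```

```text
[0.62398048 0.19977091 0.0795823 ] [-1.57060918  0.00274158  0.16728804] 0.04369020621915627
```

View pics/g1.png

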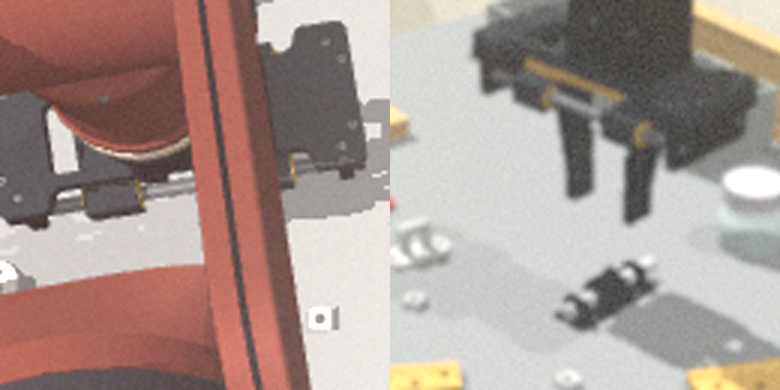

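The fingers hover squarely over the bolt. Descending now.

Emit:
{"method": "send_rows", "body": {"series": [{"xyz":[0.5,0,-25],"gripper":50,"rotation":[0,0,0]},{"xyz":[0,0,-20],"gripper":50,"rotation":[0,0,0]},{"xyz":[0,0,-15],"gripper":50,"rotation":[0,0,0]},{"xyz":[0,0,-10],"gripper":50,"rotation":[0,0,0]},{"xyz":[0,0,-4],"gripper":50,"rotation":[0,0,0]},{"xyz":[0,0,0],"gripper":50,"rotation":[0,0,0]},{"xyz":[0,0,0],"gripper":10,"rotation":[0,0,0]},{"xyz":[0,0,0],"gripper":10,"rotation":[0,0,0]}]}}

```text
time: 2.6
position: [0.6265, 0.1998, 0.0077]
eef_rot: [-1.571, -0.002, 0.167]
wrist_force: [0.1, -0.1, 0.1]
opening: 0.0344
```

Emit:
{"method": "send_rows", "body": {"series": [{"xyz":[0,0,0],"gripper":10,"rotation":[0,0,0]},{"xyz":[0,0,0],"gripper":10,"rotation":[0,0,0]},{"xyz":[0,0,0],"gripper":10,"rotation":[0,0,0]},{"xyz":[0,0,0],"gripper":10,"rotation":[0,0,0]},{"xyz":[0,0,10],"gripper":10,"rotation":[0,0,0]},{"xyz":[0,0,20],"gripper":10,"rotation":[0,0,0]},{"xyz":[0,0,30],"gripper":10,"rotation":[0,0,0]},{"xyz":[0,0,0],"gripper":10,"rotation":[0,0,0]}]}}

```text
time: 3.4
position: [0.6289, 0.2001, 0.0716]
eef_rot: [-1.571, -0.008, 0.167]
wrist_force: [0.6, -0.4, -0.3]
opening: 0.0196
```

Emit:
{"method": "send_rows", "body": {"series": [{"xyz":[0,-30,5],"gripper":10,"rotation":[0,0,0.01]},{"xyz":[-4,-45,5],"gripper":10,"rotation":[0,0,0.01]},{"xyz":[-4,-45,0],"gripper":10,"rotation":[0,0,0.01]},{"xyz":[-4,-45,0],"gripper":10,"rotation":[0,0,0.01]},{"xyz":[-4,-45,0],"gripper":10,"rotation":[0,0,0.01]},{"xyz":[-4,-45,0],"gripper":10,"rotation":[0,0,0.01]},{"xyz":[-4,-45,0],"gripper":10,"rotation":[0,0,0.01]},{"xyz":[-4,-45,0],"gripper":10,"rotation":[0,0,0.01]}]}}

```text
time: 4.2
position: [0.5965, -0.147, 0.0756]
eef_rot: [-1.57, 0.001, 0.248]
wrist_force: [0.7, 0.6, -1.2]
opening: 0.0195
```

Emit:
{"method": "send_rows", "body": {"series": [{"xyz":[-4,-45,0],"gripper":10,"rotation":[0,0,0.01]},{"xyz":[-4,-45,0],"gripper":10,"rotation":[0,0,0.01]},{"xyz":[0,-40,0],"gripper":10,"rotation":[0,0,0.01]},{"xyz":[0,-20,0],"gripper":10,"rotation":[0,0,0.01]},{"xyz":[0,0,-10],"gripper":10,"rotation":[0,0,0.01]},{"xyz":[0,0,-10],"gripper":10,"rotation":[0,0,0]},{"xyz":[0,0,0],"gripper":10,"rotation":[0,0,0]},{"xyz":[0,0,0],"gripper":10,"rotation":[0,0,0]}]}}

```text
time: 5.0
position: [0.5891, -0.2933, 0.0551]
eef_rot: [-1.569, 0.002, 0.299]
wrist_force: [0.2, -0.9, -1.2]
opening: 0.0199
```

Emit:
{"method": "send_rows", "body": {"series": [{"xyz":[1.5,-5,-10],"gripper":10,"rotation":[0,0,-0.004]},{"xyz":[0,0,-10],"gripper":10,"rotation":[0,0,0]},{"xyz":[0,0,-8],"gripper":10,"rotation":[0,0,0]},{"xyz":[0,0,-4],"gripper":10,"rotation":[0,0,0]},{"xyz":[0,0,0],"gripper":10,"rotation":[0,0,0]},{"xyz":[0,0,0],"gripper":10,"rotation":[0,0,0]},{"xyz":[0,0,0],"gripper":10,"rotation":[0,0,0]},{"xyz":[0,0,0],"gripper":10,"rotation":[0,0,0]}]}}

```text
time: 5.8
position: [0.5915, -0.3006, 0.0252]
eef_rot: [-1.572, -0.001, 0.293]
wrist_force: [0.0, 0.3, -1.8]
opening: 0.0192
```

Run:
```python
from h import *
import cv2
s=ctrl.sense();print(s['position'],s['eef_rot'],s['opening'])
a=ctrl.camera("top")[:,:,::-1];b=ctrl.camera("side")[:,:,::-1]
cv2.imwrite("pics/top1.png",a);cv2.imwrite("pics/side1.png",b)
a=cv2.resize(a[160:270,450:580],None,fx=3,fy=3,interpolation=2);b=cv2.resize(b[290:400,450:580],None,fx=3,fy=3,interpolation=2)
cv2.imwrite("pics/p1.png",cv2.convertScaleAbs(np.hstack([a,b]),alpha=1.3,beta=20))
```

```text
[ 0.59152995 -0.30059167  0.02515294] [-1.57159203e+00 -6.39217661e-04  2.93126937e-01] 0.0192420722268901
```

View pics/p1.png

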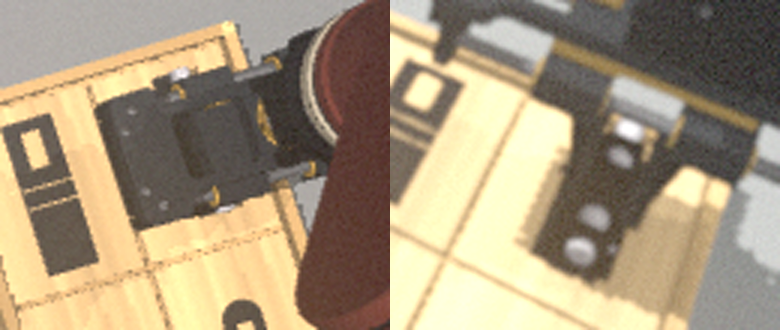

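Emit:
{"method": "send_rows", "body": {"series": [{"xyz":[-0.5,1,-3],"gripper":10,"rotation":[0,0,0]},{"xyz":[0,0,-2],"gripper":10,"rotation":[0,0,0]},{"xyz":[0,0,-1],"gripper":10,"rotation":[0,0,0]},{"xyz":[0,0,0],"gripper":10,"rotation":[0,0,0]},{"xyz":[0,0,0],"gripper":10,"rotation":[0,0,0]},{"xyz":[0,0,0],"gripper":10,"rotation":[0,0,0]},{"xyz":[0,0,0],"gripper":10,"rotation":[0,0,0]},{"xyz":[0,0,0],"gripper":10,"rotation":[0,0,0]}]}}

```text
time: 6.7
position: [0.5907, -0.2992, 0.0192]
eef_rot: [-1.571, 0.0, 0.293]
wrist_force: [-3.3, 1.7, 5.3]
opening: 0.0198
```

Emit:
{"method": "send_rows", "body": {"series": [{"xyz":[0,0,0],"gripper":45,"rotation":[0,0,0]},{"xyz":[0,0,0],"gripper":45,"rotation":[0,0,0]},{"xyz":[0,0,0],"gripper":45,"rotation":[0,0,0]},{"xyz":[0,0,0],"gripper":45,"rotation":[0,0,0]},{"xyz":[0,0,20],"gripper":45,"rotation":[0,0,0]},{"xyz":[0,0,30],"gripper":45,"rotation":[0,0,0]},{"xyz":[0,0,30],"gripper":45,"rotation":[0,0,0]},{"xyz":[0,0,0],"gripper":45,"rotation":[0,0,0]}]}}

```text
time: 7.5
position: [0.5938, -0.3014, 0.1043]
eef_rot: [-1.578, -0.006, 0.293]
wrist_force: [0.9, -0.1, -0.4]
opening: 0.0388
```

Emit:
{"method": "send_rows", "body": {"series": [{"xyz":[-12,45,0],"gripper":55,"rotation":[0,0,-0.0745]},{"xyz":[-12,45,0],"gripper":55,"rotation":[0,0,-0.0745]},{"xyz":[-12,45,0],"gripper":55,"rotation":[0,0,-0.0745]},{"xyz":[-12,45,0],"gripper":55,"rotation":[0,0,-0.0745]},{"xyz":[-12,45,0],"gripper":55,"rotation":[0,0,-0.0745]},{"xyz":[-12,45,0],"gripper":55,"rotation":[0,0,-0.0745]},{"xyz":[-12,45,0],"gripper":55,"rotation":[0,0,-0.0745]},{"xyz":[-12,45,0],"gripper":55,"rotation":[0,0,-0.0745]}]}}

```text
time: 8.3
position: [0.4936, 0.0623, 0.098]
eef_rot: [-1.571, 0.0, -0.306]
wrist_force: [0.3, 0.6, 0.5]
opening: 0.0477
```

Emit:
{"method": "send_rows", "body": {"series": [{"xyz":[-12,45,0],"gripper":55,"rotation":[0,0,-0.0745]},{"xyz":[-12,45,0],"gripper":55,"rotation":[0,0,-0.0745]},{"xyz":[-12,43,0],"gripper":55,"rotation":[0,0,-0.0745]},{"xyz":[0,0,-25],"gripper":55,"rotation":[0,0,0]},{"xyz":[0,0,-25],"gripper":55,"rotation":[0,0,0]},{"xyz":[0,0,0],"gripper":55,"rotation":[0,0,0]},{"xyz":[0,0,0],"gripper":55,"rotation":[0,0,0]},{"xyz":[0,0,0],"gripper":55,"rotation":[0,0,0]}]}}

```text
time: 9.1
position: [0.4597, 0.1936, 0.0496]
eef_rot: [-1.57, -0.001, -0.527]
wrist_force: [0.3, -0.0, -0.4]
opening: 0.0481
```

Run:
```python
from h import *
import cv2
s=ctrl.sense();print(s['position'],s['eef_rot'],s['opening'])
a=ctrl.camera("top")[:,:,::-1];b=ctrl.camera("side")[:,:,::-1]
cv2.imwrite("pics/top2.png",a);cv2.imwrite("pics/side2.png",b)
a=cv2.resize(a[170:340,430:580],None,fx=3,fy=3,interpolation=2)
b=np.vstack([cv2.resize(b[130:260,195:325],None,fx=2,fy=2,interpolation=2),cv2.resize(b[310:435,450:580],None,fx=2,fy=2,interpolation=2)])
cv2.imwrite("pics/p2.png",cv2.convertScaleAbs(np.hstack([a,b]),alpha=1.3,beta=20))
```

```text
[0.4596683  0.19358891 0.04959955] [-1.56968951e+00 -1.14933555e-03 -5.26991618e-01] 0.048111247554549
```

View pics/p2.png

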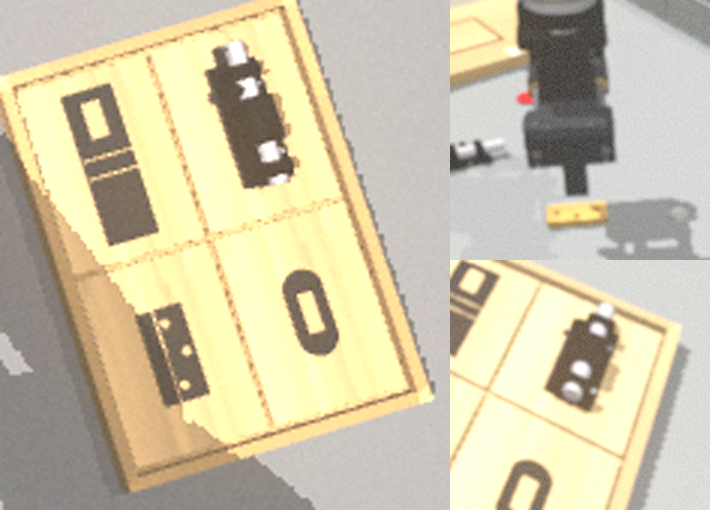

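The bolt sits on its outline: plate corner (499,194.3) against outline (498.25,194.25). The gripper is over the hinge, so I'm descending.

Emit:
{"method": "send_rows", "body": {"series": [{"xyz":[-0.5,0,-20],"gripper":55,"rotation":[0,0,0]},{"xyz":[0,0,-15],"gripper":55,"rotation":[0,0,0]},{"xyz":[0,0,-8],"gripper":55,"rotation":[0,0,0]},{"xyz":[0,0,-4],"gripper":55,"rotation":[0,0,0]},{"xyz":[0,0,0],"gripper":55,"rotation":[0,0,0]},{"xyz":[0,0,0],"gripper":55,"rotation":[0,0,0]},{"xyz":[0,0,0],"gripper":20,"rotation":[0,0,0]},{"xyz":[0,0,0],"gripper":20,"rotation":[0,0,0]}]}}

```text
time: 10.0
position: [0.4587, 0.1938, 0.0021]
eef_rot: [-1.57, -0.001, -0.526]
wrist_force: [-0.8, 0.8, 0.4]
opening: 0.0389
```

Emit:
{"method": "send_rows", "body": {"series": [{"xyz":[0,0,0],"gripper":20,"rotation":[0,0,0]},{"xyz":[0,0,0],"gripper":20,"rotation":[0,0,0]},{"xyz":[0,0,0],"gripper":20,"rotation":[0,0,0]},{"xyz":[0,0,0],"gripper":20,"rotation":[0,0,0]},{"xyz":[0,0,0],"gripper":20,"rotation":[0,0,0]},{"xyz":[0,0,0],"gripper":20,"rotation":[0,0,0]},{"xyz":[0,0,0],"gripper":20,"rotation":[0,0,0]},{"xyz":[0,0,0],"gripper":20,"rotation":[0,0,0]}]}}

```text
time: 10.8
position: [0.4586, 0.1939, 0.002]
eef_rot: [-1.57, -0.001, -0.526]
wrist_force: [-1.3, 0.3, 4.4]
opening: 0.0291
```

Emit:
{"method": "send_rows", "body": {"series": [{"xyz":[0,0,20],"gripper":20,"rotation":[0,0,0]},{"xyz":[0,-15,40],"gripper":20,"rotation":[0,0,0.05]},{"xyz":[-2,-45,0],"gripper":20,"rotation":[0,0,0.08]},{"xyz":[-2,-45,0],"gripper":20,"rotation":[0,0,0.08]},{"xyz":[-2,-45,0],"gripper":20,"rotation":[0,0,0.08]},{"xyz":[-2,-45,0],"gripper":20,"rotation":[0,0,0.08]},{"xyz":[-2,-45,0],"gripper":20,"rotation":[0,0,0.08]},{"xyz":[-2,-45,0],"gripper":20,"rotation":[0,0,0.08]}]}}

```text
time: 11.6
position: [0.4451, -0.0928, 0.061]
eef_rot: [-1.571, 0.001, 0.007]
wrist_force: [0.6, -0.2, 0.1]
opening: 0.0292
```

Emit:
{"method": "send_rows", "body": {"series": [{"xyz":[-2,-45,0],"gripper":20,"rotation":[0,0,0.08]},{"xyz":[-2,-45,0],"gripper":20,"rotation":[0,0,0.08]},{"xyz":[0,-45,0],"gripper":20,"rotation":[0,0,0.08]},{"xyz":[0,-21,-10],"gripper":20,"rotation":[0,0,0.051]},{"xyz":[0,0,-15],"gripper":20,"rotation":[0,0,0]},{"xyz":[0,0,-10],"gripper":20,"rotation":[0,0,0]},{"xyz":[0,0,0],"gripper":20,"rotation":[0,0,0]},{"xyz":[0,0,0],"gripper":20,"rotation":[0,0,0]}]}}

```text
time: 12.4
position: [0.4418, -0.2464, 0.0261]
eef_rot: [-1.57, 0.001, 0.295]
wrist_force: [-0.6, 0.9, -0.8]
opening: 0.0292
```

Emit:
{"method": "send_rows", "body": {"series": [{"xyz":[0,-1,-6],"gripper":20,"rotation":[0,0,0]},{"xyz":[0,0,-4],"gripper":20,"rotation":[0,0,0]},{"xyz":[0,0,-2],"gripper":20,"rotation":[0,0,0]},{"xyz":[0,0,0],"gripper":20,"rotation":[0,0,0]},{"xyz":[0,0,0],"gripper":20,"rotation":[0,0,0]},{"xyz":[0,0,0],"gripper":20,"rotation":[0,0,0]},{"xyz":[0,0,0],"gripper":20,"rotation":[0,0,0]},{"xyz":[0,0,0],"gripper":20,"rotation":[0,0,0]}]}}

```text
time: 13.2
position: [0.4423, -0.2484, 0.0147]
eef_rot: [-1.571, -0.0, 0.295]
wrist_force: [-0.0, -0.9, -0.7]
opening: 0.0296
```

Emit:
{"method": "send_rows", "body": {"series": [{"xyz":[0,0.5,-0.7],"gripper":20,"rotation":[0,0,0]},{"xyz":[0,0,0],"gripper":20,"rotation":[0,0,0]},{"xyz":[0,0,0],"gripper":50,"rotation":[0,0,0]},{"xyz":[0,0,0],"gripper":50,"rotation":[0,0,0]},{"xyz":[0,0,0],"gripper":50,"rotation":[0,0,0]},{"xyz":[0,0,0],"gripper":50,"rotation":[0,0,0]},{"xyz":[0,0,25],"gripper":50,"rotation":[0,0,0]},{"xyz":[0,0,35],"gripper":50,"rotation":[0,0,0]}]}}

```text
time: 14.0
position: [0.4403, -0.2464, 0.0723]
eef_rot: [-1.566, 0.003, 0.295]
wrist_force: [-0.0, -0.1, 1.1]
opening: 0.0434
```

Emit:
{"method": "send_rows", "body": {"series": [{"xyz":[1,42,0],"gripper":62,"rotation":[0,0,-0.0965]},{"xyz":[1,43,0],"gripper":62,"rotation":[0,0,-0.0965]},{"xyz":[1,43,0],"gripper":62,"rotation":[0,0,-0.0965]},{"xyz":[1,43,0],"gripper":62,"rotation":[0,0,-0.0965]},{"xyz":[1,43,0],"gripper":62,"rotation":[0,0,-0.0965]},{"xyz":[1,43,0],"gripper":62,"rotation":[0,0,-0.0965]},{"xyz":[1,42,0],"gripper":62,"rotation":[0,0,-0.096]},{"xyz":[1,0,-20],"gripper":62,"rotation":[0,0,0]}]}}

```text
time: 14.8
position: [0.4523, 0.0555, 0.0561]
eef_rot: [-1.568, -0.005, -0.379]
wrist_force: [0.2, -1.2, -0.2]
opening: 0.0538
```

Emit:
{"method": "send_rows", "body": {"series": [{"xyz":[0,0,0],"gripper":62,"rotation":[0,0,0]},{"xyz":[0,0,0],"gripper":62,"rotation":[0,0,0]},{"xyz":[0,0,0],"gripper":62,"rotation":[0,0,0]},{"xyz":[0,0,0],"gripper":62,"rotation":[0,0,0]},{"xyz":[0,0,0],"gripper":62,"rotation":[0,0,0]},{"xyz":[0,0,0],"gripper":62,"rotation":[0,0,0]},{"xyz":[0,0,0],"gripper":62,"rotation":[0,0,0]},{"xyz":[0,0,0],"gripper":62,"rotation":[0,0,0]}]}}

```text
time: 15.6
position: [0.4502, 0.0511, 0.0539]
eef_rot: [-1.571, -0.0, -0.381]
wrist_force: [-0.3, -0.1, -1.0]
opening: 0.0539
```

Run:
```python
from h import *
import cv2
s=ctrl.sense();print(s['position'],s['eef_rot'],s['opening'])
a=ctrl.camera("top")[:,:,::-1];b=ctrl.camera("side")[:,:,::-1]
cv2.imwrite("pics/top3.png",a);cv2.imwrite("pics/side3.png",b)
a=cv2.resize(a[180:330,430:560],None,fx=4,fy=4,interpolation=2)
b=cv2.resize(b[180:330,240:370],None,fx=2,fy=2,interpolation=2)
b=np.vstack([b,np.zeros((300,260,3),np.uint8)])
cv2.imwrite("pics/p3.png",cv2.convertScaleAbs(np.hstack([a,b]),alpha=1.3,beta=20))
```

```text
[0.45021197 0.05107492 0.05390091] [-1.57078232e+00 -6.81815680e-05 -3.80558782e-01] 0.05392872762976373
```

View pics/p3.png

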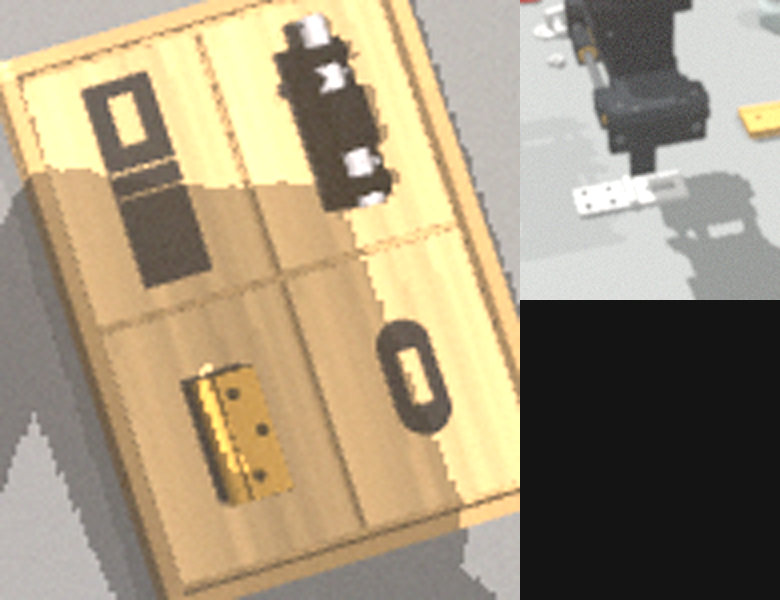

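Run:
```python
from h import *
for a,b in (((484.75,278),(488,278.5)),((492,286.75),(495.5,287.5)),((491.5,298.25),(494.75,298.75))):
    print(((atz("top",b,.022)-atz("top",a,.012))*1e3).round(2))
print((atz("top",(490.6,288.6),.020)*1e3).round(1))
```

```text
[-0.93 -2.31 10.  ]
[-1.2 -2.6 10. ]
[-0.48 -2.15 10.  ]
[ 441.8 -249.7   20. ]
```

Emit:
{"method": "send_rows", "body": {"series": [{"xyz":[0,0.4,-20],"gripper":62,"rotation":[0,0,0]},{"xyz":[0,0,-18],"gripper":62,"rotation":[0,0,0]},{"xyz":[0,0,-10],"gripper":62,"rotation":[0,0,0]},{"xyz":[0,0,-4],"gripper":62,"rotation":[0,0,0]},{"xyz":[0,0,0],"gripper":62,"rotation":[0,0,0]},{"xyz":[0,0,0],"gripper":62,"rotation":[0,0,0]},{"xyz":[0,0,0],"gripper":25,"rotation":[0,0,0]},{"xyz":[0,0,0],"gripper":25,"rotation":[0,0,0]}]}}

```text
time: 16.5
position: [0.4508, 0.0516, 0.0025]
eef_rot: [-1.57, -0.001, -0.38]
wrist_force: [-0.5, -0.6, 0.1]
opening: 0.0451
```

Emit:
{"method": "send_rows", "body": {"series": [{"xyz":[0,0,0],"gripper":25,"rotation":[0,0,0]},{"xyz":[0,0,0],"gripper":25,"rotation":[0,0,0]},{"xyz":[0,0,0],"gripper":25,"rotation":[0,0,0]},{"xyz":[0,0,0],"gripper":25,"rotation":[0,0,0]},{"xyz":[0,0,0],"gripper":25,"rotation":[0,0,0]},{"xyz":[0,0,0],"gripper":25,"rotation":[0,0,0]},{"xyz":[0,0,0],"gripper":25,"rotation":[0,0,0]},{"xyz":[0,0,0],"gripper":25,"rotation":[0,0,0]}]}}

```text
time: 17.3
position: [0.4507, 0.0518, 0.0023]
eef_rot: [-1.57, -0.001, -0.38]
wrist_force: [0.3, 3.4, 6.0]
opening: 0.0332
```

Emit:
{"method": "send_rows", "body": {"series": [{"xyz":[0,0,20],"gripper":25,"rotation":[0,0,0]},{"xyz":[0,0,40],"gripper":25,"rotation":[0,0,0.05]},{"xyz":[18,-43,0],"gripper":25,"rotation":[0,0,0.1]},{"xyz":[19,-43,0],"gripper":25,"rotation":[0,0,0.1]},{"xyz":[19,-43,0],"gripper":25,"rotation":[0,0,0.1]},{"xyz":[19,-43,0],"gripper":25,"rotation":[0,0,0.1]},{"xyz":[19,-43,0],"gripper":25,"rotation":[0,0,0.1]},{"xyz":[18,-43,0],"gripper":25,"rotation":[0,0,0.1]}]}}

```text
time: 18.1
position: [0.5616, -0.2081, 0.0606]
eef_rot: [-1.57, 0.002, 0.274]
wrist_force: [0.8, 0.9, -2.0]
opening: 0.0335
```

Emit:
{"method": "send_rows", "body": {"series": [{"xyz":[0,-3,0],"gripper":25,"rotation":[0,0,0.025]},{"xyz":[0,0,-15],"gripper":25,"rotation":[0,0,0]},{"xyz":[0,0,-15],"gripper":25,"rotation":[0,0,0]},{"xyz":[0,0,-6],"gripper":25,"rotation":[0,0,0]},{"xyz":[0,0,0],"gripper":25,"rotation":[0,0,0]},{"xyz":[0,0,0],"gripper":25,"rotation":[0,0,0]},{"xyz":[0,0,0],"gripper":25,"rotation":[0,0,0]},{"xyz":[0,0,0],"gripper":25,"rotation":[0,0,0]}]}}

```text
time: 18.9
position: [0.5628, -0.2094, 0.0267]
eef_rot: [-1.572, -0.001, 0.295]
wrist_force: [0.9, -0.1, -1.6]
opening: 0.0335
```

Emit:
{"method": "send_rows", "body": {"series": [{"xyz":[0,0,-6],"gripper":25,"rotation":[0,0,0]},{"xyz":[0,0,-4],"gripper":25,"rotation":[0,0,0]},{"xyz":[0,0,-2],"gripper":25,"rotation":[0,0,0]},{"xyz":[0,0,0],"gripper":25,"rotation":[0,0,0]},{"xyz":[0,0,0],"gripper":25,"rotation":[0,0,0]},{"xyz":[0,0,0],"gripper":25,"rotation":[0,0,0]},{"xyz":[0,0,0],"gripper":25,"rotation":[0,0,0]},{"xyz":[0,0,0],"gripper":25,"rotation":[0,0,0]}]}}

```text
time: 19.7
position: [0.5619, -0.2093, 0.0143]
eef_rot: [-1.57, 0.001, 0.295]
wrist_force: [-2.9, 0.4, 5.1]
opening: 0.0334
```

Emit:
{"method": "send_rows", "body": {"series": [{"xyz":[0,0,-0.5],"gripper":25,"rotation":[0,0,0]},{"xyz":[0,0,0],"gripper":25,"rotation":[0,0,0]},{"xyz":[0,0,0],"gripper":55,"rotation":[0,0,0]},{"xyz":[0,0,0],"gripper":55,"rotation":[0,0,0]},{"xyz":[0,0,0],"gripper":55,"rotation":[0,0,0]},{"xyz":[0,0,0],"gripper":55,"rotation":[0,0,0]},{"xyz":[0,0,25],"gripper":55,"rotation":[0,0,0]},{"xyz":[0,0,45],"gripper":55,"rotation":[0,0,0]}]}}

```text
time: 20.5
position: [0.559, -0.2078, 0.0798]
eef_rot: [-1.565, 0.006, 0.295]
wrist_force: [0.9, -0.6, -0.0]
opening: 0.0479
```

Emit:
{"method": "send_rows", "body": {"series": [{"xyz":[-1,42,0],"gripper":55,"rotation":[0,0,-0.148]},{"xyz":[-1,43,0],"gripper":55,"rotation":[0,0,-0.148]},{"xyz":[-1,43,0],"gripper":55,"rotation":[0,0,-0.148]},{"xyz":[-1,43,0],"gripper":55,"rotation":[0,0,-0.148]},{"xyz":[-1,43,0],"gripper":55,"rotation":[0,0,-0.148]},{"xyz":[-1,43,0],"gripper":55,"rotation":[0,0,-0.148]},{"xyz":[-1,43,0],"gripper":55,"rotation":[0,0,-0.148]},{"xyz":[-1,43,0],"gripper":55,"rotation":[0,0,-0.148]}]}}

```text
time: 21.3
position: [0.5542, 0.1309, 0.0834]
eef_rot: [-1.571, -0.0, -0.88]
wrist_force: [0.8, 0.2, -0.1]
opening: 0.048
```

Emit:
{"method": "send_rows", "body": {"series": [{"xyz":[-1,42,0],"gripper":55,"rotation":[0,0,-0.148]},{"xyz":[-1,42,0],"gripper":55,"rotation":[0,0,-0.148]},{"xyz":[-1,42,0],"gripper":55,"rotation":[0,0,-0.148]},{"xyz":[-1,42,0],"gripper":55,"rotation":[0,0,-0.148]},{"xyz":[-1,40,0],"gripper":55,"rotation":[0,0,-0.148]},{"xyz":[0,0,-25],"gripper":55,"rotation":[0,0,0]},{"xyz":[0,0,0],"gripper":55,"rotation":[0,0,0]},{"xyz":[0,0,0],"gripper":55,"rotation":[0,0,0]}]}}

```text
time: 22.1
position: [0.5485, 0.3362, 0.0573]
eef_rot: [-1.573, -0.001, -1.613]
wrist_force: [-0.9, 0.1, 1.1]
opening: 0.048
```

Run:
```python
from h import *
import cv2
s=ctrl.sense();print(s['position'],s['eef_rot'],s['opening'])
a=ctrl.camera("top")[:,:,::-1];b=ctrl.camera("side")[:,:,::-1]
cv2.imwrite("pics/top4.png",a);cv2.imwrite("pics/side4.png",b)
t=cv2.resize(a[190:315,445:525],None,fx=4,fy=4,interpolation=2)
u=cv2.resize(b[300:425,395:480],None,fx=4,fy=4,interpolation=2)
v=cv2.resize(b[90:215,220:290],None,fx=2,fy=2,interpolation=2)
v=np.vstack([v,np.zeros((250,140,3),np.uint8)])
cv2.imwrite("pics/p4.png",cv2.convertScaleAbs(np.hstack([t,u,v]),alpha=1.3,beta=20))
```

```text
[0.54849649 0.33620193 0.05734415] [-1.57325895e+00 -1.49280047e-03 -1.61263967e+00] 0.04803979468806909
```

View pics/p4.png

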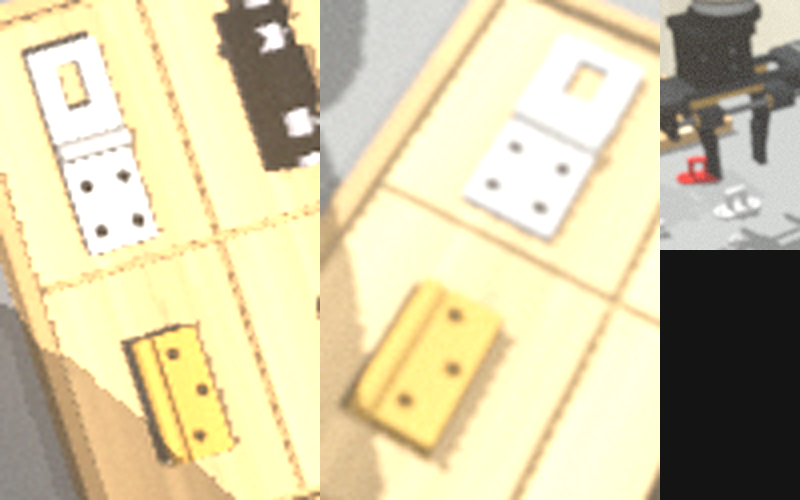

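Run:
```python
from h import *
tc=lambda p:(445+p[0]/4,190+p[1]/4)
sc=lambda p:(395+(p[0]-320)/4,300+p[1]/4)
tt=lambda p:(425+p[0]/4,170+p[1]/4)
st=lambda p:(360+p[0]/4,290+p[1]/4)
m=lambda n,f,P,z:np.array([atz(n,f(p),z)*1e3 for p in P])
def cmp(l,n,f,P,z,g,Q):
    a,b=m(n,f,P,z),m(n,g,Q,12e-3); d=(a-b)[:,:2]; c,s=np.cos(.295),np.sin(.295)
    print(l,n,'per-pt along/across',(d@np.array([[c,-s],[s,c]])).round(1).tolist(),'mean xy',d.mean(0).round(1))
cmp('hasp','top',tc,[(27,54),(92,36),(157,236),(93,254)],.017,tt,[(103,131),(165,112),(232,307),(167,327)])
cmp('hasp','side',sc,[(562,35),(643,68),(550,238),(468,198)],.017,st,[(385,80),(459,111),(371,272),(288,233)])
cmp('hinge','top',tc,[(173,354),(203,390),(200,436)],.022,tt,[(239,432),(268,467),(266,513)])
cmp('hinge','side',sc,[(455,316),(453,369),(405,400)],.022,st,[(268,362),(263,413),(217,446)])
```

```text
hasp top per-pt along/across [[-2.3, 0.3], [-3.2, -0.7], [-4.5, 1.0], [-3.8, 0.0]] mean xy [-3.3 -0.9]
hasp side per-pt along/across [[-3.3, 1.0], [-2.7, -1.4], [-7.1, -1.4], [-6.5, -1.9]] mean xy [-4.4 -2.3]
hinge top per-pt along/across [[-1.7, -2.4], [-2.0, -2.6], [-1.7, -2.2]] mean xy [-1.  -2.8]
hinge side per-pt along/across [[-3.9, -2.6], [-3.8, -3.6], [-3.2, -2.8]] mean xy [-2.6 -4. ]
```

Both cameras say the hasp sits about 3.5 mm toward −x of its outline, and the hinge about 2.3 mm along and 2.7 mm across. I'll mend both after the staple.

Emit:
{"method": "send_rows", "body": {"series": [{"xyz":[1,6,0],"gripper":55,"rotation":[0,0,-0.02]},{"xyz":[0,0,-20],"gripper":55,"rotation":[0,0,0]},{"xyz":[0,0,-15],"gripper":55,"rotation":[0,0,0]},{"xyz":[0,0,-10],"gripper":55,"rotation":[0,0,0]},{"xyz":[0,0,-4],"gripper":55,"rotation":[0,0,0]},{"xyz":[0,0,0],"gripper":55,"rotation":[0,0,0]},{"xyz":[0,0,0],"gripper":55,"rotation":[0,0,0]},{"xyz":[0,0,0],"gripper":55,"rotation":[0,0,0]}]}}

```text
time: 23.0
position: [0.5511, 0.3432, 0.0102]
eef_rot: [-1.57, 0.001, -1.633]
wrist_force: [-0.9, 0.1, 1.0]
opening: 0.0479
```

Emit:
{"method": "send_rows", "body": {"series": [{"xyz":[0,0,0],"gripper":15,"rotation":[0,0,0]},{"xyz":[0,0,0],"gripper":15,"rotation":[0,0,0]},{"xyz":[0,0,0],"gripper":15,"rotation":[0,0,0]},{"xyz":[0,0,0],"gripper":15,"rotation":[0,0,0]},{"xyz":[0,0,0],"gripper":15,"rotation":[0,0,0]},{"xyz":[0,0,0],"gripper":15,"rotation":[0,0,0]},{"xyz":[0,0,0],"gripper":15,"rotation":[0,0,0]},{"xyz":[0,0,0],"gripper":15,"rotation":[0,0,0]}]}}

```text
time: 23.8
position: [0.5504, 0.343, 0.0095]
eef_rot: [-1.571, 0.0, -1.633]
wrist_force: [-2.1, -0.4, 3.2]
opening: 0.0257
```

Emit:
{"method": "send_rows", "body": {"series": [{"xyz":[0,0,25],"gripper":15,"rotation":[0,0,0]},{"xyz":[0,-20,40],"gripper":15,"rotation":[0,0,0.007]},{"xyz":[-5,-45,5],"gripper":15,"rotation":[0,0,0.025]},{"xyz":[-5,-45,0],"gripper":15,"rotation":[0,0,0.025]},{"xyz":[-5,-45,0],"gripper":15,"rotation":[0,0,0.025]},{"xyz":[-5,-45,0],"gripper":15,"rotation":[0,0,0.025]},{"xyz":[-5,-45,0],"gripper":15,"rotation":[0,0,0.025]},{"xyz":[-5,-45,0],"gripper":15,"rotation":[0,0,0.025]}]}}

```text
time: 24.6
position: [0.52, 0.0512, 0.0792]
eef_rot: [-1.57, -0.0, -1.475]
wrist_force: [0.6, -0.5, -0.1]
opening: 0.0259
```

Emit:
{"method": "send_rows", "body": {"series": [{"xyz":[-5,-45,0],"gripper":15,"rotation":[0,0,0.025]},{"xyz":[-5,-45,0],"gripper":15,"rotation":[0,0,0.025]},{"xyz":[-6,-45,0],"gripper":15,"rotation":[0,0,0.025]},{"xyz":[-6,-45,0],"gripper":15,"rotation":[0,0,0.025]},{"xyz":[-7,-45,0],"gripper":15,"rotation":[0,0,0.025]},{"xyz":[-7,-45,0],"gripper":15,"rotation":[0,0,0.025]},{"xyz":[-7,-45,0],"gripper":15,"rotation":[0,0,0.025]},{"xyz":[-7,-45,0],"gripper":15,"rotation":[0,0,0.025]}]}}

```text
time: 25.4
position: [0.4698, -0.309, 0.0792]
eef_rot: [-1.571, -0.0, -1.275]
wrist_force: [1.0, 0.3, -1.4]
opening: 0.0257
```

Emit:
{"method": "send_rows", "body": {"series": [{"xyz":[0,-20,0],"gripper":15,"rotation":[0,0,0]},{"xyz":[0,-5,-15],"gripper":15,"rotation":[0,0,0]},{"xyz":[0,0,-15],"gripper":15,"rotation":[0,0,0]},{"xyz":[0,0,-10],"gripper":15,"rotation":[0,0,0]},{"xyz":[0,0,-5],"gripper":15,"rotation":[0,0,0]},{"xyz":[0,0,0],"gripper":15,"rotation":[0,0,0]},{"xyz":[0,0,0],"gripper":15,"rotation":[0,0,0]},{"xyz":[0,0,0],"gripper":15,"rotation":[0,0,0]}]}}

```text
time: 26.2
position: [0.4711, -0.332, 0.0351]
eef_rot: [-1.57, -0.001, -1.276]
wrist_force: [0.2, 0.4, -0.2]
opening: 0.0261
```

Pose is as wanted; lowering 13 mm.

Emit:
{"method": "send_rows", "body": {"series": [{"xyz":[-0.5,0,-6],"gripper":15,"rotation":[0,0,0]},{"xyz":[0,0,-4],"gripper":15,"rotation":[0,0,0]},{"xyz":[0,0,-3],"gripper":15,"rotation":[0,0,0]},{"xyz":[0,0,0],"gripper":15,"rotation":[0,0,0]},{"xyz":[0,0,0],"gripper":15,"rotation":[0,0,0]},{"xyz":[0,0,0],"gripper":15,"rotation":[0,0,0]},{"xyz":[0,0,0],"gripper":15,"rotation":[0,0,0]},{"xyz":[0,0,0],"gripper":15,"rotation":[0,0,0]}]}}

```text
time: 27.0
position: [0.4699, -0.3321, 0.0215]
eef_rot: [-1.571, 0.0, -1.276]
wrist_force: [-1.9, 0.8, 3.6]
opening: 0.0255
```

Emit:
{"method": "send_rows", "body": {"series": [{"xyz":[0,0,0],"gripper":50,"rotation":[0,0,0]},{"xyz":[0,0,0],"gripper":50,"rotation":[0,0,0]},{"xyz":[0,0,0],"gripper":50,"rotation":[0,0,0]},{"xyz":[0,0,0],"gripper":50,"rotation":[0,0,0]},{"xyz":[0,0,30],"gripper":50,"rotation":[0,0,0]},{"xyz":[0,0,40],"gripper":50,"rotation":[0,0,0]},{"xyz":[0,45,0],"gripper":50,"rotation":[0,0,0.143]},{"xyz":[0,45,0],"gripper":50,"rotation":[0,0,0.143]}]}}

```text
time: 27.8
position: [0.4711, -0.2428, 0.0933]
eef_rot: [-1.569, -0.004, -0.987]
wrist_force: [0.7, 0.5, -1.5]
opening: 0.0433
```

Emit:
{"method": "send_rows", "body": {"series": [{"xyz":[0,45,0],"gripper":60,"rotation":[0,0,0.143]},{"xyz":[0,45,0],"gripper":60,"rotation":[0,0,0.143]},{"xyz":[0,45,0],"gripper":60,"rotation":[0,0,0.143]},{"xyz":[0,45,0],"gripper":60,"rotation":[0,0,0.143]},{"xyz":[0,45,0],"gripper":60,"rotation":[0,0,0.143]},{"xyz":[0,45,0],"gripper":60,"rotation":[0,0,0.143]},{"xyz":[0,45,0],"gripper":60,"rotation":[0,0,0.143]},{"xyz":[0,0,0],"gripper":60,"rotation":[0,0,0.143]}]}}

```text
time: 28.6
position: [0.4694, 0.0777, 0.0914]
eef_rot: [-1.569, -0.001, 0.165]
wrist_force: [0.0, -1.4, 0.6]
opening: 0.0524
```

Run:
```python
from h import *
import cv2
s=ctrl.sense();print(s['position'],s['eef_rot'],s['opening'])
a=ctrl.camera("top")[:,:,::-1];b=ctrl.camera("side")[:,:,::-1]
cv2.imwrite("pics/top5.png",a);cv2.imwrite("pics/side5.png",b)
t=cv2.resize(a[175:310,485:560],None,fx=4,fy=4,interpolation=2)
u=cv2.resize(b[320:455,455:555],None,fx=4,fy=4,interpolation=2)
cv2.imwrite("pics/p5.png",cv2.convertScaleAbs(np.hstack([t,u]),alpha=1.15,beta=35))
```

```text
[0.46942361 0.07771783 0.09144585] [-1.56918729e+00 -6.00367606e-04  1.65070722e-01] 0.05241145454119334
```

View pics/p5.png

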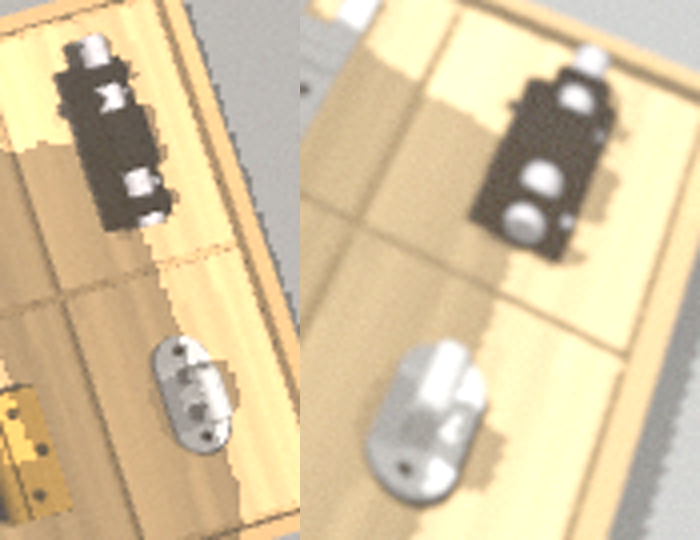

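Run:
```python
from h import *
tc=lambda p:(485+p[0]/4,175+p[1]/4)
sc=lambda p:(455+(p[0]-300)/4,320+p[1]/4)
tt=lambda p:(425+p[0]/4,170+p[1]/4)
st=lambda p:(360+p[0]/4,290+p[1]/4)
m=lambda n,f,P,z:np.array([atz(n,f(p),z)*1e3 for p in P])
def cmp(l,n,f,P,z,g,Q):
    a,b=m(n,f,P,z),m(n,g,Q,12e-3); d=(a-b)[:,:2]; c,s=np.cos(.295),np.sin(.295)
    print(l,n,'per-pt along/across',(d@np.array([[c,-s],[s,c]])).round(1).tolist(),'mean xy',d.mean(0).round(1))
cmp('bolt','top',tc,[(55,78),(172,212),(104,231)],.0135,tt,[(293,97),(404,234),(346,251)])
cmp('bolt','side',sc,[(470,218),(563,262)],.0135,st,[(549,338),(630,376)])
cmp('staple','top',tc,[(176,334),(207,452)],.014,tt,[(421,359),(447,474)])
cmp('staple','top',tc,[(192,393)],.014,tt,[(434,416.5)])
# auto: dark-outline vs plate contour from full pictures
import cv2
for n,f,box in(("top","pics/top0.png",(515,250,555,300)),("side","pics/side0.png",(465,400,510,455))):
    im=cv2.imread(f,0);x0,y0,x1,y1=box;c=im[y0:y1,x0:x1]
    mm=cv2.threshold(c,0,255,cv2.THRESH_BINARY_INV+cv2.THRESH_OTSU)[1]
    k=max(cv2.findContours(mm,cv2.RETR_EXTERNAL,cv2.CHAIN_APPROX_NONE)[0],key=cv2.contourArea)
    r=cv2.minAreaRect(k);print(n,(r[0][0]+x0,r[0][1]+y0),r[1],r[2]);print((atz(n,(r[0][0]+x0,r[0][1]+y0),.012)*1e3).round(1))
```

```text
bolt top per-pt along/across [[-0.8, -0.1], [-0.1, -3.3], [0.3, 1.6]] mean xy [-0.  -0.6]
bolt side per-pt along/across [[-1.1, -0.3], [-1.2, -4.3]] mean xy [-0.4 -2.5]
staple top per-pt along/across [[3.1, 2.4], [1.2, 0.6]] mean xy [1.6 2.1]
staple top per-pt along/across [[2.1, 1.3]] mean xy [1.6 1.9]
top (533.0000019073486, 274.0) (29.725406646728516, 13.914020538330078) 71.56504821777344
[ 469.3 -334.2   12. ]
side (486.50000190734863, 428.00000381469727) (22.453405380249023, 36.63450241088867) 23.198591232299805
[ 467.6 -332.7   12. ]
```

Emit:
{"method": "send_rows", "body": {"series": [{"xyz":[13,-40,0],"gripper":55,"rotation":[0,0,0.02]},{"xyz":[13,-40,0],"gripper":55,"rotation":[0,0,0.02]},{"xyz":[13,-40,0],"gripper":55,"rotation":[0,0,0.02]},{"xyz":[13,-40,0],"gripper":55,"rotation":[0,0,0.02]},{"xyz":[13,-40,0],"gripper":55,"rotation":[0,0,0.02]},{"xyz":[13,-40,-10],"gripper":55,"rotation":[0,0,0.02]},{"xyz":[14,-40,-20],"gripper":55,"rotation":[0,0,0.02]},{"xyz":[0,0,0],"gripper":55,"rotation":[0,0,0]}]}}

```text
time: 29.5
position: [0.5606, -0.2125, 0.0579]
eef_rot: [-1.57, 0.003, 0.284]
wrist_force: [-0.5, 0.1, -0.1]
opening: 0.0477
```

Emit:
{"method": "send_rows", "body": {"series": [{"xyz":[0,0,0],"gripper":55,"rotation":[0,0,0]},{"xyz":[0,0,0],"gripper":55,"rotation":[0,0,0]},{"xyz":[0,0,0],"gripper":55,"rotation":[0,0,0]},{"xyz":[0,0,0],"gripper":55,"rotation":[0,0,0]},{"xyz":[0,0,0],"gripper":55,"rotation":[0,0,0]},{"xyz":[0,0,0],"gripper":55,"rotation":[0,0,0]},{"xyz":[0,0,0],"gripper":55,"rotation":[0,0,0]},{"xyz":[0,0,0],"gripper":55,"rotation":[0,0,0]}]}}

```text
time: 30.3
position: [0.562, -0.2069, 0.0614]
eef_rot: [-1.571, -0.0, 0.294]
wrist_force: [0.4, -1.5, 0.7]
opening: 0.048
```

Emit:
{"method": "send_rows", "body": {"series": [{"xyz":[0,-2.4,-15],"gripper":55,"rotation":[0,0,0]},{"xyz":[0,0,-15],"gripper":55,"rotation":[0,0,0]},{"xyz":[0,0,-10],"gripper":55,"rotation":[0,0,0]},{"xyz":[0,0,-6],"gripper":55,"rotation":[0,0,0]},{"xyz":[0,0,0],"gripper":55,"rotation":[0,0,0]},{"xyz":[0,0,0],"gripper":55,"rotation":[0,0,0]},{"xyz":[0,0,0],"gripper":25,"rotation":[0,0,0]},{"xyz":[0,0,0],"gripper":25,"rotation":[0,0,0]}]}}

```text
time: 31.1
position: [0.5623, -0.2096, 0.0159]
eef_rot: [-1.571, -0.001, 0.294]
wrist_force: [0.3, 0.3, 0.1]
opening: 0.0385
```

Emit:
{"method": "send_rows", "body": {"series": [{"xyz":[0,0,0],"gripper":25,"rotation":[0,0,0]},{"xyz":[0,0,0],"gripper":25,"rotation":[0,0,0]},{"xyz":[0,0,0],"gripper":25,"rotation":[0,0,0]},{"xyz":[0,0,0],"gripper":25,"rotation":[0,0,0]},{"xyz":[0,0,0],"gripper":25,"rotation":[0,0,0]},{"xyz":[0,0,0],"gripper":25,"rotation":[0,0,0]},{"xyz":[0,0,0],"gripper":25,"rotation":[0,0,0]},{"xyz":[0,0,0],"gripper":25,"rotation":[0,0,0]}]}}

```text
time: 31.9
position: [0.5623, -0.2096, 0.0158]
eef_rot: [-1.571, -0.0, 0.294]
wrist_force: [0.1, 1.4, 5.6]
opening: 0.0331
```

Emit:
{"method": "send_rows", "body": {"series": [{"xyz":[0,0,5],"gripper":25,"rotation":[0,0,0]},{"xyz":[3.4,1.2,0],"gripper":25,"rotation":[0,0,0]},{"xyz":[0,0,0],"gripper":25,"rotation":[0,0,0]},{"xyz":[0,0,-3],"gripper":25,"rotation":[0,0,0]},{"xyz":[0,0,-2],"gripper":25,"rotation":[0,0,0]},{"xyz":[0,0,0],"gripper":25,"rotation":[0,0,0]},{"xyz":[0,0,0],"gripper":25,"rotation":[0,0,0]},{"xyz":[0,0,0],"gripper":25,"rotation":[0,0,0]}]}}

```text
time: 32.7
position: [0.5652, -0.2081, 0.0158]
eef_rot: [-1.57, 0.0, 0.294]
wrist_force: [-2.3, 1.4, 5.2]
opening: 0.0332
```

Emit:
{"method": "send_rows", "body": {"series": [{"xyz":[0,0,0],"gripper":50,"rotation":[0,0,0]},{"xyz":[0,0,0],"gripper":50,"rotation":[0,0,0]},{"xyz":[0,0,0],"gripper":50,"rotation":[0,0,0]},{"xyz":[0,0,0],"gripper":50,"rotation":[0,0,0]},{"xyz":[0,0,25],"gripper":50,"rotation":[0,0,0]},{"xyz":[0,0,20],"gripper":50,"rotation":[0,0,0]},{"xyz":[-42,-12,0],"gripper":50,"rotation":[0,0,0]},{"xyz":[-42,-12,0],"gripper":50,"rotation":[0,0,0]}]}}

```text
time: 33.5
position: [0.4818, -0.2328, 0.0614]
eef_rot: [-1.573, -0.002, 0.296]
wrist_force: [0.6, -0.2, -0.4]
opening: 0.0435
```

Emit:
{"method": "send_rows", "body": {"series": [{"xyz":[-39.5,-15.5,0],"gripper":50,"rotation":[0,0,0]},{"xyz":[0,0,-10],"gripper":50,"rotation":[0,0,0]},{"xyz":[0,0,-10],"gripper":50,"rotation":[0,0,0]},{"xyz":[0,0,0],"gripper":50,"rotation":[0,0,0]},{"xyz":[0,0,0],"gripper":50,"rotation":[0,0,0]},{"xyz":[0,0,0],"gripper":50,"rotation":[0,0,0]},{"xyz":[0,0,0],"gripper":50,"rotation":[0,0,0]},{"xyz":[0,0,0],"gripper":50,"rotation":[0,0,0]}]}}

```text
time: 34.3
position: [0.4424, -0.2477, 0.0405]
eef_rot: [-1.571, -0.0, 0.295]
wrist_force: [-0.4, -0.1, -0.1]
opening: 0.0436
```

Emit:
{"method": "send_rows", "body": {"series": [{"xyz":[0,0,-10],"gripper":50,"rotation":[0,0,0]},{"xyz":[0,0,-10],"gripper":50,"rotation":[0,0,0]},{"xyz":[0,0,-5],"gripper":50,"rotation":[0,0,0]},{"xyz":[0,0,0],"gripper":50,"rotation":[0,0,0]},{"xyz":[0,0,0],"gripper":20,"rotation":[0,0,0]},{"xyz":[0,0,0],"gripper":20,"rotation":[0,0,0]},{"xyz":[0,0,0],"gripper":20,"rotation":[0,0,0]},{"xyz":[0,0,0],"gripper":20,"rotation":[0,0,0]}]}}

```text
time: 35.1
position: [0.4421, -0.248, 0.0157]
eef_rot: [-1.571, -0.0, 0.294]
wrist_force: [-0.2, 0.0, 0.3]
opening: 0.0292
```

Emit:
{"method": "send_rows", "body": {"series": [{"xyz":[0,0,0],"gripper":20,"rotation":[0,0,0]},{"xyz":[0,0,0],"gripper":20,"rotation":[0,0,0]},{"xyz":[0,0,5],"gripper":20,"rotation":[0,0,0]},{"xyz":[1.5,3.2,0],"gripper":20,"rotation":[0,0,0]},{"xyz":[0,0,0],"gripper":20,"rotation":[0,0,0]},{"xyz":[0,0,-3],"gripper":20,"rotation":[0,0,0]},{"xyz":[0,0,-2],"gripper":20,"rotation":[0,0,0]},{"xyz":[0,0,0],"gripper":20,"rotation":[0,0,0]}]}}

```text
time: 35.9
position: [0.4433, -0.2444, 0.0156]
eef_rot: [-1.57, 0.0, 0.294]
wrist_force: [-1.6, 2.7, 6.5]
opening: 0.0293
```

Emit:
{"method": "send_rows", "body": {"series": [{"xyz":[0,0,0],"gripper":20,"rotation":[0,0,0]},{"xyz":[0,0,0],"gripper":20,"rotation":[0,0,0]},{"xyz":[0,0,0],"gripper":50,"rotation":[0,0,0]},{"xyz":[0,0,0],"gripper":50,"rotation":[0,0,0]},{"xyz":[0,0,0],"gripper":50,"rotation":[0,0,0]},{"xyz":[0,0,0],"gripper":50,"rotation":[0,0,0]},{"xyz":[0,0,30],"gripper":50,"rotation":[0,0,0]},{"xyz":[0,0,40],"gripper":50,"rotation":[0,0,0]}]}}

```text
time: 36.7
position: [0.4414, -0.2431, 0.0836]
eef_rot: [-1.566, 0.003, 0.294]
wrist_force: [0.8, -0.2, 0.3]
opening: 0.0434
```

Emit:
{"method": "send_rows", "body": {"series": [{"xyz":[0,45,0],"gripper":50,"rotation":[0,0,-0.12]},{"xyz":[0,45,0],"gripper":50,"rotation":[0,0,-0.12]},{"xyz":[0,45,0],"gripper":50,"rotation":[0,0,-0.12]},{"xyz":[0,45,0],"gripper":50,"rotation":[0,0,-0.12]},{"xyz":[0,45,0],"gripper":50,"rotation":[0,0,-0.12]},{"xyz":[0,45,0],"gripper":50,"rotation":[0,0,-0.12]},{"xyz":[0,45,0],"gripper":50,"rotation":[0,0,-0.12]},{"xyz":[0,45,0],"gripper":50,"rotation":[0,0,-0.12]}]}}

```text
time: 37.5
position: [0.4432, 0.1163, 0.0855]
eef_rot: [-1.57, -0.001, -0.669]
wrist_force: [1.2, -0.1, -0.1]
opening: 0.0435
```

Run:
```python
from h import *
import cv2
s=ctrl.sense();print(s['position'],s['eef_rot'],s['opening'])
a=ctrl.camera("top")[:,:,::-1];b=ctrl.camera("side")[:,:,::-1]
cv2.imwrite("pics/top6.png",a);cv2.imwrite("pics/side6.png",b)
t=cv2.resize(a[185:320,445:555],None,fx=4,fy=4,interpolation=2)
u=cv2.resize(b[300:435,395:480],None,fx=4,fy=4,interpolation=2)
cv2.imwrite("pics/p6.png",cv2.convertScaleAbs(np.hstack([t,u]),alpha=1.15,beta=20))
```

```text
[0.44324783 0.11626336 0.08553621] [-1.57029622e+00 -6.56269437e-04 -6.68634437e-01] 0.04351231372918906
```

View pics/p6.png

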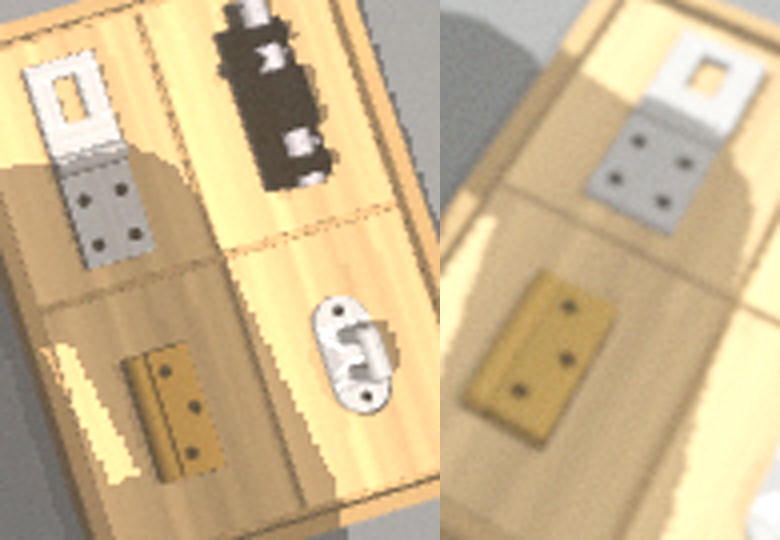

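Run:
```python
from h import *
tc=lambda p:(445+p[0]/4,185+p[1]/4)
sc=lambda p:(395+(p[0]-440)/4,300+p[1]/4)
tt=lambda p:(425+p[0]/4,170+p[1]/4)
st=lambda p:(360+p[0]/4,290+p[1]/4)
m=lambda n,f,P,z:np.array([atz(n,f(p),z)*1e3 for p in P])
def cmp(l,n,f,P,z,g,Q):
    a,b=m(n,f,P,z),m(n,g,Q,12e-3); d=(a-b)[:,:2]; c,s=np.cos(.295),np.sin(.295)
    d=d@np.array([[c,-s],[s,c]]);print(l,n,'along/across',d.round(1).tolist(),'mean',d.mean(0).round(1))
cmp('hasp','top',tc,[(24,70),(91,50),(156,248),(90,269)],.016,tt,[(103,131),(165,112),(232,307),(167,327)])
cmp('hasp','side',sc,[(680,30),(768,65),(671,235),(585,192)],.016,st,[(385,80),(459,111),(371,272),(288,233)])
cmp('hinge','top',tc,[(165,372),(195,407),(192,454)],.022,tt,[(239,432),(268,467),(266,513)])
cmp('hinge','side',sc,[(569,307),(567,359),(520,390)],.022,st,[(268,362),(263,413),(217,446)])
cmp('staple','top',tc,[(330,296),(372,413)],.015,tt,[(421,359),(447,474)])
cmp('staple','top',tc,[(352,354.5),(352.5,353.5)],.0155,tt,[(434,416.5),(432,416)])
a=m('top',tc,[(338,311),(367,396)],.016);v=a[0]-a[1];print('staple angle',np.degrees(np.arctan2(v[1],v[0])))
```

```text
hasp top along/across [[0.0, 0.8], [-0.2, -1.6], [-0.8, -0.2], [-1.1, 0.3]] mean [-0.5 -0.2]
hasp side along/across [[0.0, 2.9], [1.1, -2.4], [-4.7, -1.0], [-3.7, 0.3]] mean [-1.8 -0. ]
hinge top along/across [[0.3, 0.9], [0.4, 0.6], [0.3, 1.1]] mean [0.3 0.8]
hinge side along/across [[-1.7, 0.5], [-1.4, -0.4], [-0.8, 0.1]] mean [-1.3  0.1]
staple top along/across [[3.1, 5.9], [0.2, -1.0]] mean [1.7 2.5]
staple top along/across [[1.6, 2.2], [1.5, 1.0]] mean [1.6 1.6]
staple angle 16.97589952708883
```

The hinge and hasp are now within about 1 mm. Next is a brightened close look at the bolt and staple to see any uncovered outline.

Run:
```python
import cv2,numpy as np
a=cv2.imread("pics/top6.png");b=cv2.imread("pics/side6.png");a0=cv2.imread("pics/top0.png");b0=cv2.imread("pics/side0.png")
def c(im,x,y,w,h,g):
    o=cv2.resize(im[y:y+h,x:x+w],None,fx=5,fy=5,interpolation=cv2.INTER_CUBIC)
    return (255*(o/255.)**g).astype(np.uint8)
r1=np.hstack([c(a0,492,178,40,60,.45),c(a,492,178,40,60,.45),c(b0,490,333,40,60,.45),c(b,490,333,40,60,.45)])
r2=np.hstack([c(a0,515,250,40,50,.8),c(a,515,250,40,50,.8),c(b0,468,403,40,50,.8),c(b,468,403,40,50,.8)])
cv2.imwrite("pics/p7.png",np.vstack([r1,r2]))
```

```text
(no output)
```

View pics/p7.png

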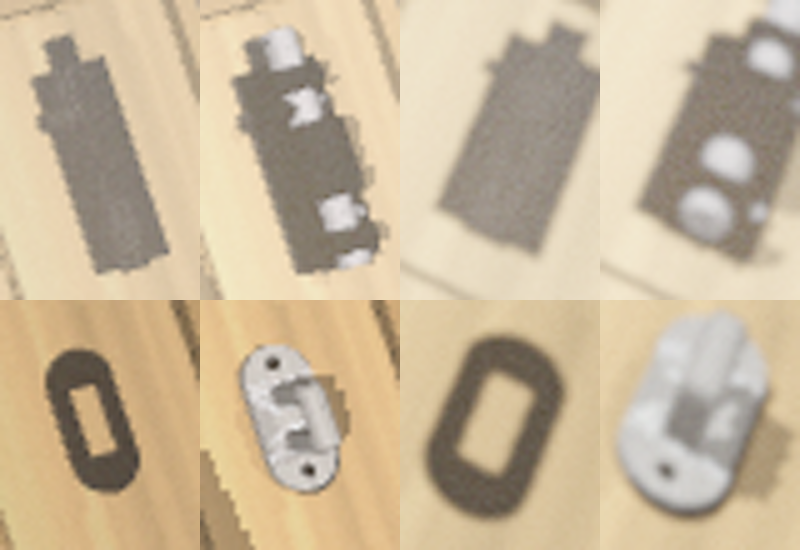

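Run:
```python
from h import *
def bf(v,a): c,s=np.cos(a),np.sin(a);return np.array([[c,s],[-s,c]])@v[:2]*1e3
# screws in bolt frame from source picture
src=[bf(atz("top",p,.003)-np.array([.6246,.1994,0]),np.radians(9.6)) for p in((257.25,180.75),(261,202.75))]
print('screws in bolt frame',np.round(src,1))
oc=np.mean([atz("side",(360+x/4,290+y/4),.012) for x,y in((607,198),(687,232),(630,376),(549,338))],0)
now=[bf(atz("side",p,.015)-oc,.295) for p in((529.4,354),(522,375.4))]
print('screws rel. outline centre',np.round(now,1),'shift',np.round(np.mean(now,0)-np.mean(src,0),1))
# staple plate centre vs outline centre
for z in(.014,.016):
    print(z,bf(atz("top",(515+89.5/5,250+119/5),z)-atz("top",(515+92.5/5,250+120.5/5),.012),.295).round(1),
      'side L/R mid only',bf(atz("side",(468+93.5/5,403+(426-300-6)/5),z)-atz("side",(468+95/5,403+126/5),.012),.295).round(1))
```

```text
screws in bolt frame [[ 22.4 -11.8]
 [-21.4 -12.3]]
screws rel. outline centre [[ 21.9 -14.2]
 [-22.6 -15.2]] shift [-0.8 -2.7]
0.014 [1.1 1.8] side L/R mid only [-0.   0.8]
0.016 [1.4 2.8] side L/R mid only [-1.5  0.9]
```

The side view puts the bolt's screw heads 2.7 mm toward −y across its outline, which matches the robot–camera bias found on the hinge. I'll shift the bolt by about 2.8 mm in y. The staple is off by about 1 mm, so it stays.

Emit:
{"method": "send_rows", "body": {"series": [{"xyz":[14,-41,0],"gripper":50,"rotation":[0,0,0.096]},{"xyz":[15,-41,0],"gripper":50,"rotation":[0,0,0.096]},{"xyz":[15,-41,0],"gripper":50,"rotation":[0,0,0.096]},{"xyz":[15,-41,0],"gripper":50,"rotation":[0,0,0.096]},{"xyz":[15,-41,0],"gripper":50,"rotation":[0,0,0.096]},{"xyz":[15,-41,0],"gripper":50,"rotation":[0,0,0.096]},{"xyz":[15,-42,0],"gripper":50,"rotation":[0,0,0.096]},{"xyz":[15,-42,0],"gripper":50,"rotation":[0,0,0.096]}]}}

```text
time: 38.4
position: [0.5622, -0.2183, 0.0851]
eef_rot: [-1.571, 0.0, 0.109]
wrist_force: [0.8, 0.4, -0.1]
opening: 0.0433
```

Emit:
{"method": "send_rows", "body": {"series": [{"xyz":[14,-42,0],"gripper":50,"rotation":[0,0,0.096]},{"xyz":[14,-42,0],"gripper":50,"rotation":[0,0,0.096]},{"xyz":[0,0,-15],"gripper":50,"rotation":[0,0,0]},{"xyz":[0,0,-15],"gripper":50,"rotation":[0,0,0]},{"xyz":[0,0,0],"gripper":50,"rotation":[0,0,0]},{"xyz":[0,0,0],"gripper":50,"rotation":[0,0,0]},{"xyz":[0,0,0],"gripper":50,"rotation":[0,0,0]},{"xyz":[0,0,0],"gripper":50,"rotation":[0,0,0]}]}}

```text
time: 39.2
position: [0.591, -0.299, 0.0564]
eef_rot: [-1.572, -0.001, 0.297]
wrist_force: [0.6, 0.6, -0.8]
opening: 0.0434
```

Emit:
{"method": "send_rows", "body": {"series": [{"xyz":[0,0,-15],"gripper":50,"rotation":[0,0,-0.003]},{"xyz":[0,0,-12],"gripper":50,"rotation":[0,0,0]},{"xyz":[0,0,-8],"gripper":50,"rotation":[0,0,0]},{"xyz":[0,0,-2],"gripper":50,"rotation":[0,0,0]},{"xyz":[0,0,0],"gripper":50,"rotation":[0,0,0]},{"xyz":[0,0,0],"gripper":10,"rotation":[0,0,0]},{"xyz":[0,0,0],"gripper":10,"rotation":[0,0,0]},{"xyz":[0,0,0],"gripper":10,"rotation":[0,0,0]}]}}

```text
time: 40.0
position: [0.5908, -0.2998, 0.019]
eef_rot: [-1.572, -0.001, 0.293]
wrist_force: [1.0, 0.9, -0.2]
opening: 0.0276
```

Emit:
{"method": "send_rows", "body": {"series": [{"xyz":[0,0,0],"gripper":10,"rotation":[0,0,0]},{"xyz":[0,0,0],"gripper":10,"rotation":[0,0,0]},{"xyz":[0,0,0],"gripper":10,"rotation":[0,0,0]},{"xyz":[0,0,5],"gripper":10,"rotation":[0,0,0]},{"xyz":[0,2.7,0],"gripper":10,"rotation":[0,0,0]},{"xyz":[0,0,0],"gripper":10,"rotation":[0,0,0]},{"xyz":[0,0,-3],"gripper":10,"rotation":[0,0,0]},{"xyz":[0,0,-2],"gripper":10,"rotation":[0,0,0]}]}}

```text
time: 40.8
position: [0.5904, -0.2967, 0.0188]
eef_rot: [-1.57, 0.0, 0.293]
wrist_force: [-6.1, 3.5, 12.4]
opening: 0.0198
```

Emit:
{"method": "send_rows", "body": {"series": [{"xyz":[0,0,0],"gripper":10,"rotation":[0,0,0]},{"xyz":[0,0,0],"gripper":10,"rotation":[0,0,0]},{"xyz":[0,0,0],"gripper":45,"rotation":[0,0,0]},{"xyz":[0,0,0],"gripper":45,"rotation":[0,0,0]},{"xyz":[0,0,0],"gripper":45,"rotation":[0,0,0]},{"xyz":[0,0,0],"gripper":45,"rotation":[0,0,0]},{"xyz":[0,0,30],"gripper":45,"rotation":[0,0,0]},{"xyz":[0,0,45],"gripper":45,"rotation":[0,0,0]}]}}

```text
time: 41.6
position: [0.5877, -0.2951, 0.0899]
eef_rot: [-1.565, 0.005, 0.293]
wrist_force: [1.0, 0.0, 0.2]
opening: 0.039
```

Emit:
{"method": "send_rows", "body": {"series": [{"xyz":[-15,45,0],"gripper":45,"rotation":[0,0,0]},{"xyz":[-15,45,0],"gripper":45,"rotation":[0,0,0]},{"xyz":[-15,45,0],"gripper":45,"rotation":[0,0,0]},{"xyz":[-15,45,0],"gripper":45,"rotation":[0,0,0]},{"xyz":[-15,45,0],"gripper":45,"rotation":[0,0,0]},{"xyz":[-15,45,0],"gripper":45,"rotation":[0,0,0]},{"xyz":[-15,45,0],"gripper":45,"rotation":[0,0,0]},{"xyz":[-15,45,0],"gripper":45,"rotation":[0,0,0]}]}}

```text
time: 42.4
position: [0.4697, 0.0647, 0.0935]
eef_rot: [-1.571, -0.001, 0.293]
wrist_force: [1.1, 1.1, -0.9]
opening: 0.0391
```

Run:
```python
from h import *
import cv2
s=ctrl.sense();print(s['position'],s['opening'])
a=ctrl.camera("top")[:,:,::-1];b=ctrl.camera("side")[:,:,::-1]
a=a[165:340,425:580];b=b[285:465,355:560]
o=np.zeros((540,800,3),np.uint8)
def put(c,x,k):
    c=cv2.resize(c,None,fx=k,fy=k,interpolation=2);c=(255*(c/255.)**.6).astype(np.uint8)[:540,:800-x];o[:c.shape[0],x:x+c.shape[1]]=c
put(a,0,2);put(b,312,2.38)
cv2.imwrite("pics/p8.png",o)
```

```text
[0.46968135 0.06474769 0.09353992] 0.039079498626282336
```

View pics/p8.png

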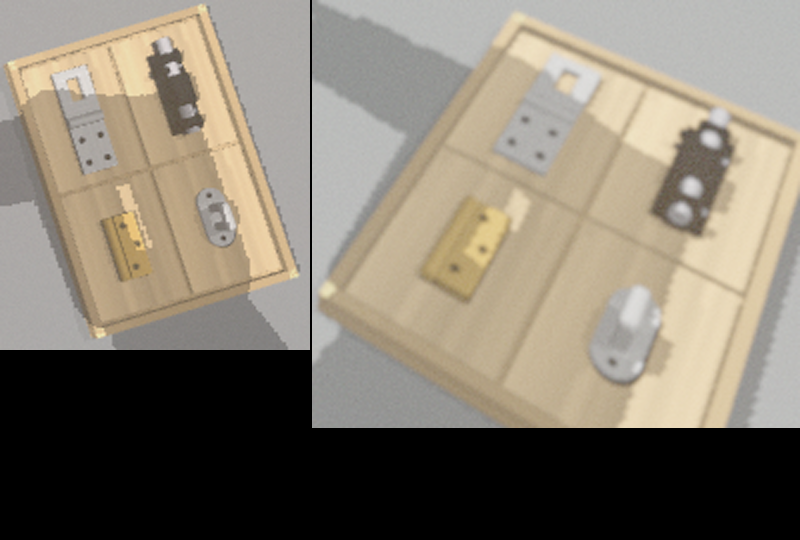

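All four parts lie flat in their own beds, with no outline peeking out, and the gripper is clear.

```bash
python3 -c "
from workcell import ctrl
print(ctrl.sign_off())"
```

```text
the job is handed in; nothing more can be done
None
```

The shorter bolt, smaller hinge, hasp and aluminium staple are each lying flat on their own painted outlines, with the staple's loop upward. I handed the job in at about 42.5 s with the gripper open and clear. The longer bolt, larger hinge and red staple were never touched.

**Mended after placing:** my first checks found three parts off their outlines, so I picked each up again and shifted it.

| Part | First error |
|---|---|
| Hasp | about 3.5 mm along its length |
| Hinge | about 2.3 mm along, 2.7 mm across |
| Bolt | about 2.7 mm across |

**Last checks:**
- **Hinge and hasp:** the top view put both within about 1 mm. The side view read up to 1.8 mm along, where the two cameras disagree by 1–2 mm.
- **Staple:** it measured about 1–2 mm off in the top view and 1–1.5 mm in the side view. I left it there.
- **Bolt:** after its shift I checked it only by eye in the final picture, with no new measurement. It looked flat and in line, with no outline showing.

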